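# Clear the guest's board and serve the two-handled dish

### The job

Get the guest's place ready: with the held scraper block, wipe the three oak chips off the wooden board into the steel crumb pan at its end, then stand the scraper back upright on the counter. Then lift the dish of one rice ball by one of its two upright wooden grips and, with it in the air, give it a quarter turn so that you hold the near grip and the free one points straight across the board to the guest's side; keep the dish level and the ball in its middle all the way. Finish still holding it, level and motionless, low over the middle of the board but clear of it, for the guest to take: do not let go or set it down, touch neither chips nor ball with the hand, and leave the glasses, siphon, shaker and coasters alone.

Things in the scene. Friction and masses are not known exactly. Their poses are not given: they have to be found in the camera images.
- board: fixed maple serving board, 200 mm (its x) by 280 mm (its y) by 30 mm thick, lying on the counter; origin at the centre of its underside, so its top is 30 mm above the origin. Its x axis points to the guest's side (away from the robot, within about 10 degrees), its -y end adjoins the crumb pan
- pan: fixed shallow open stainless crumb pan, 200 mm (x) by 130 mm (y), walls 22 mm high and 4 mm thick, floor 4 mm; same directions as the board, 2 mm from the board's -y end, its rim 8 mm below the board's top; origin at the centre of its underside
- scraper: loose upright scraper block, 0.2-0.33 kg: steel shoe 150 mm long (its x), 30 thick (its y), 12 high; wooden body 146 by 27 mm up to 38 mm; wooden grip 120 long, 22 thick, 38 to 80 mm up. Origin at the centre of its foot. Starts standing on the counter on the robot's side of the board, long side roughly along the near edge; wipes with its long side across the board (along the board's x)
- chip0: loose dark oak smoking chip, 34 by 24 by 16 mm, 11 g, lying flat on the board within 50 mm of its lengthwise (y) centre line and at least 45 mm clear of its +y end, where the scraper can be set down behind them; origin at the centre of its underside
- chip1: loose dark oak smoking chip, 36 by 22 by 17 mm, 11 g, likewise on the board; origin at the centre of its underside
- chip2: loose dark oak smoking chip, 32 by 26 by 15 mm, 11 g, likewise on the board; origin at the centre of its underside
- dish: loose round stainless dished plate, 170 mm across, rim 28 mm high, foot 112 mm across, 0.2 to 0.35 kg with most weight near its centre; two like upright wooden grips stand outside the rim at opposite ends of its x axis, 94 mm from the centre. Origin at the centre of its underside, z up. At the start it stands left of the board with its grips roughly along world y (across the board's x)
- dish_middle (a point): the lowest point of the dish's hollow, 6 mm above its underside, where the ball lies; the hollow rises 7 degrees to radius 25 mm, 14 to 50 mm, 22 to 80 mm
- grip_a (a point): centre of the upright wooden grip at the dish's +x end: a block 14 mm thick (along the dish's x), 44 mm wide (along its y) and 32 mm tall, from 40 to 72 mm above the dish's underside, on two wires of 6 mm; it can be pinched from above across its 14 mm
- grip_b (a point): centre of the like wooden grip at the dish's -x end, same size and height
- ball: crumbed rice ball, hard, 44 mm across, 45 g, loose in the dish's hollow; its frame turns as it rolls
- ball_center (a point): centre of the rice ball
- tumbler0: bystander to leave alone: thick green glass tumbler, tapered, 80 mm across the mouth, 90 mm high; origin at the centre of its underside
- tumbler1: bystander to leave alone: thick green glass tumbler, tapered, 80 mm across the mouth, 90 mm high; origin at the centre of its underside
- tumbler2: bystander to leave alone: thick green glass tumbler, tapered, 80 mm across the mouth, 90 mm high; origin at the centre of its underside
- siphon: bystander to leave alone: chrome soda siphon, body 100 mm across, 290 mm high, spout and lever 75 mm out along its x either side; origin at the centre of its underside
- shaker: bystander to leave alone: stainless shaker with a twist cap, 86 mm across, 211 mm high; origin at the centre of its underside
- coasters: bystander to leave alone: stack of square wooden coasters, 96 by 96 mm, 48 mm high; origin at the centre of its underside
There are look-alikes about, which are no part of the job. Leave any turquoise look-alike of the scraper alone. Of the things shaped like the ball, the cork one is meant.

How it is judged:
By the outcome, as a careful person would: the job done as asked, in the order asked, and still so for the second after the job is handed in, while the arm keeps its last pose, push and grip.
It also fails if it takes over 70 s, if anything falls off the work surface, if the arm or the gripper's body presses on something with over 40 N, if the wrist force passes 120 N, or if a joint passes its speed limit or range.

### The arm

A 6-joint arm with a two-finger parallel gripper is mounted at the origin on the work surface. World frame = base frame: x ahead of the robot, y to its left, z up, the work surface at z = 0. Lengths are in m, angles in rad, forces in N, time in s.
With the tool pointing down it reaches from about 0.25 to 0.775 m from the base axis. Payload 4 kg.
Tool frame: the origin (TCP) lies midway between the tips of the shut fingers; the grasp point (between the pads) lies 19 mm behind it; z points along the fingers, y is the direction in which the jaws open and shut (so a half turn about z gives the same grasp; the last joint's range is limited). The gripper opens to 94 mm and grips with 3 to 60 N. Pads are 16 mm wide; open, the fingers measure 119 mm over their backs; the gripper's body (75 mm by 177 mm) begins 78 mm behind the grasp point.
Start: joints at [1.131, 0.087, 1.371, -0, 1.684, -0.103], TCP at [0.182, 0.519, 0.206] pointing down, gripper open.
Joint ranges: [-3.1, 3.1], [-0.76, 2.03], [0.27, 2.55], [-1.08, 4.22], [0.17, 2.65], [-2.57, 2.57]. Speed limits (rad/s): [2.79, 2.79, 3.14, 3.14, 3.14, 3.14].

### API

Orientations are given as [roll, pitch, yaw] about the fixed x, y, z axes, in that order (R = Rz(yaw) Ry(pitch) Rx(roll)).
In Python, from bench import * gives the robot as it stands.
- The arm moves only by the tool move_arm, never from a script. Its argument "increments" is a list of rows, each an object with "turn": the turn, a rotation vector about the tool's x, y, z in rad, a list of three; "delta_pos": the shift along the tool's x, y, z in m, a list of three; "jaw": the closure, from -1 (fully open) to 1 (shut). A call has 1 to 5 rows; each row is the pose to reach, as a shift and turn from the pose measured when the call began, along the tool's axes at that moment; what a row does not reach only later rows make up. A row lasts 1/10 s, in which the tool goes at most 50 mm and 8.59 degrees, less where a joint would pass 70% of its speed; a pose out of reach is approached as far as the arm can. A call with a gripper value outside its range is refused whole. The fingers move at their own pace and stop on an object; the grip force is fixed at half the most. Time passes only in rows, so rows that repeat a pose let the fingers close. It gives the time, the measured TCP pose, the force and the opening at its end, in the units of the state.
- get_obs(): the state, without advancing time (a new reading comes with each control period).
- snapshot(name): name is "scene" or "top" or "wrist"; returns the picture (384x512x3 uint8, red, green, blue); there is no depth.
- camera_params(name): a dict with "mtx" (3x3 intrinsics, pixels), "distortion" ([k1, k2, p1, p2, k3] as OpenCV has them; the pictures are not rectified), "rvec" (rotation vector, rad) and "tvec" (3), from world to camera coordinates, as OpenCV has them. Camera axes: x right, y down, z forward; pixel columns grow to the right and rows downward; lengths in m; the calibration is good to about 2 mm. A picture is of the moment at which its call begins: read the wrist's pose just before it. camera_params takes no time and is no camera call; for the wrist camera it gives the pose at the moment of the call.
- close_job(): hands the job in, once; it reports no verdict.
Trained networks look in the newest picture that a camera, given by its name, has taken for a name from the list of things; names that differ only in an ending like _2 or _b are one class to them, and where a whole thing is asked for, a point or a joint stands for the part that bears it (a point fixed in the world has none). Each returns a list of dicts, best first, with "p" (0 to 1); they miss things now and then, are a little off and sometimes report something else, mostly with a low value. They report only what shows in the picture. A call takes as long as a camera call. They do not tell look-alikes from the thing itself.
- regions_of(target, camera): "mask" (384x512 bool, what is visible of it) and "at" ([column, row] in pixels, amid what is visible of it).
The state is a dict: "time": time; "joint_positions": joint angles; "qvel": joint speeds; "joint_torque": joint torques, N m; "tool_pos": TCP position; "ee_rot": TCP orientation; "wrist_force": force on the tool from outside, world axes, zero at the start; "wrist_torque": the same for the moment, N m; "width": finger opening in m.
Only numpy, scipy, OpenCV 4.12 (cv2) and the standard library are available. Lean on these libraries where they do the work, as an engineer would, in place of code of your own. Each camera call takes 0.05 s, during which the arm holds its last target.

## Working session

There is one attempt and no reset: what is moved stays moved. The work goes in short steps, Python scripts to look and compute and a tool call to move; the robot and the scene stay as the last step left them, time stands still between calls to the robot, and variables do not carry over. Pictures are saved under pics/ and viewed, and the job is handed in when it is done.

Besides the shell and the picture viewer there is one more tool, called after "Emit:" by a JSON object that holds its "fn" and its "kwargs", one argument or row to a line. move_arm: Moves the arm, as the interface text tells. Its arguments: {"type":"object","properties":{"increments":{"type":"array","items":{"type":"object","properties":{"turn":{"type":"array","items":{"type":"number"}},"delta_pos":{"type":"array","items":{"type":"number"}},"jaw":{"type":"number"}}}}},"required":["increments"]}

```bash
ls; mkdir -p pics; python3 - <<'E'
from bench import *
import cv2
print(get_obs())
for n in ("scene","top","wrist"):
    im=snapshot(n); cv2.imwrite(f"pics/{n}0.png",im[:,:,::-1]); print(n,camera_params(n))
E
```

```text
pics
{'time': 0.0, 'joint_positions': array([ 1.13091034e+00,  8.79234261e-02,  1.37224995e+00, -2.57822405e-05,
        1.68355780e+00, -1.03099089e-01]), 'qvel': array([-0.0022678 ,  0.00167653,  0.00173244, -0.00181618,  0.00176757,
        0.00182258]), 'joint_torque': array([ 1.28230934e-05, -3.40182388e+01, -3.02419496e+01,  7.15663726e-02,
        3.29946668e-02, -1.78744003e-04]), 'tool_pos': array([0.18153256, 0.51860707, 0.2043236 ]), 'ee_rot': array([-3.13946286e+00, -1.94599701e-04,  2.80480268e+00]), 'wrist_force': array([ 0.07113287,  0.69563654, -0.1390901 ]), 'wrist_torque': array([-0.0437117 ,  0.00318992,  0.00107421]), 'width': 0.09399330386435924}
scene {'mtx': array([[461.99105007,   0.        , 255.48569136],
       [  0.        , 461.99105007, 188.80602556],
       [  0.        ,   0.        ,   1.        ]]), 'distortion': array([-0.1746987,  0.       ,  0.       ,  0.       ,  0.       ]), 'rvec': array([ 0.95922511,  2.56094366, -0.93900881]), 'tvec': array([ 0.39608704, -0.23483266,  1.71352555])}
top {'mtx': array([[451.39381824,   0.        , 256.84030955],
       [  0.        , 451.39381824, 190.29321631],
       [  0.        ,   0.        ,   1.        ]]), 'distortion': array([0.05826421, 0.        , 0.        , 0.        , 0.        ]), 'rvec': array([ 2.11211752, -2.14310505,  0.22750136]), 'tvec': array([-0.01585203,  0.5457016 ,  1.27597812])}
wrist {'mtx': array([[334.55700925,   0.        , 252.85027927],
       [  0.        , 334.55700925, 192.25647354],
       [  0.        ,   0.        ,   1.        ]]), 'distortion': array([-0.00461918,  0.        ,  0.        ,  0.        ,  0.        ]), 'rvec': array([-2.40023537, -1.70230359, -0.19775819]), 'tvec': array([-0.5499704 , -0.02438302,  0.3897392 ])}
```

View pics/scene0.png

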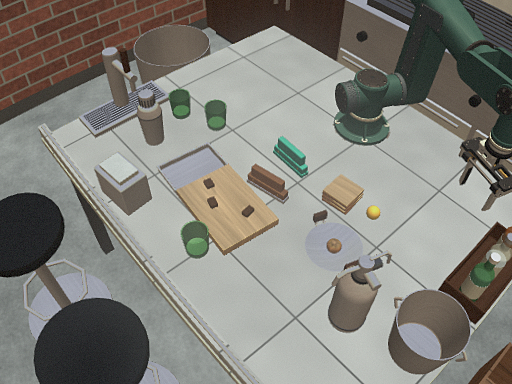

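View pics/top0.png

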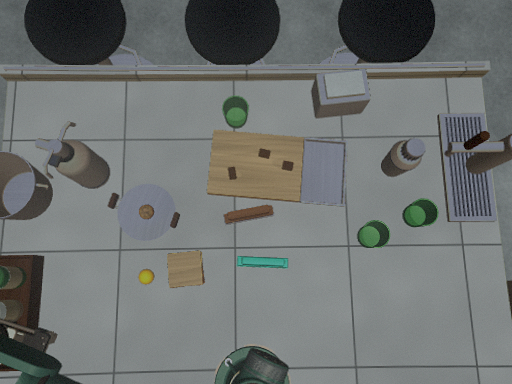

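View pics/wrist0.png

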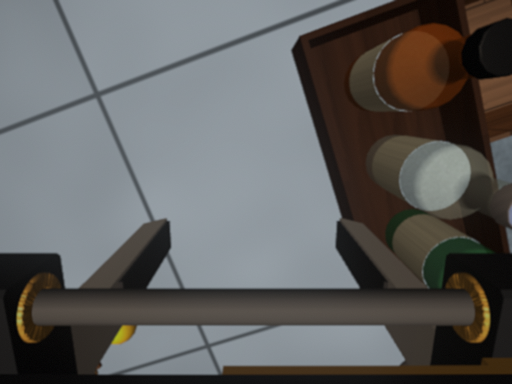

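The top view shows the board at (255,165), the pan at (323,172) and chips at (232,173), (264,153) and (287,166). The wooden scraper is at (248,214), with a turquoise look-alike at (262,262). The dish is at (146,212) with the cork-coloured ball in it, and there is a yellow ball at (146,277). Next I'll run the networks and enlarge the crops.

```bash
cat > h.py <<'E'
from bench import *
import numpy as np, cv2
from scipy.spatial.transform import Rotation as R
from scipy.optimize import least_squares
def proj(P,cp):
    return cv2.projectPoints(np.asarray(P,float).reshape(-1,1,3),cp['rvec'],cp['tvec'],cp['mtx'],cp['distortion'])[0].reshape(-1,2)
def back(uv,z,cp):
    uv=np.asarray(uv,float).reshape(-1,1,2)
    n=cv2.undistortPoints(uv,cp['mtx'],cp['distortion']).reshape(-1,2)
    Rm=cv2.Rodrigues(cp['rvec'])[0]; c=-Rm.T@cp['tvec']
    d=np.c_[n,np.ones(len(n))]@Rm
    return c+d*((z-c[2])/d[:,2])[:,None]
E
python3 - <<'E'
from h import *
import pickle
out={}
for cam in ("top","scene"):
    im=snapshot(cam); cp=camera_params(cam)
    for n in ("board","pan","scraper","chip0","dish","grip_a","ball"):
        r=regions_of(n,cam)
        out[cam,n]=r
        for q in r[:6]:
            m=q['mask'].astype(np.uint8); rect=cv2.minAreaRect(cv2.findNonZero(m)) if m.any() else None
            print(cam,n,round(q['p'],2),np.round(q['at'],1),m.sum(),np.round(back(q['at'],0.03,cp)[0],3), [np.round(a,1) for a in rect])
pickle.dump(out,open('r.pkl','wb'))
im=cv2.imread('pics/top0.png'); cv2.imwrite('pics/c1.png',cv2.resize(im[120:300,100:360],None,fx=3,fy=3,interpolation=cv2.INTER_CUBIC))
E
```

```text
top board 0.64 [254.2 163.2] 5861 [ 0.634 -0.018  0.03 ] [array([255.2, 165.7]), array([94.9, 66.3]), np.float64(5.2)]
top pan 0.75 [322.8 172.6] 3029 [ 0.602 -0.225  0.03 ] [array([323.5, 171.9]), array([46.9, 66.8]), np.float64(4.4)]
top scraper 0.81 [260.7 260.5] 576 [ 0.342 -0.032  0.03 ] [array([262. , 261.4]), array([50.2, 12. ]), np.float64(1.4)]
top scraper 0.6 [247.6 217. ] 585 [0.47  0.004 0.03 ] [array([248. , 214.3]), array([12.5, 49.2]), np.float64(79.1)]
top chip0 0.62 [230.1 172.8] 87 [0.605 0.056 0.03 ] [array([231.5, 173. ]), array([12.,  7.]), np.float64(90.0)]
top chip0 0.59 [264.3 151.6] 112 [ 0.67  -0.049  0.03 ] [array([264., 153.]), array([10., 12.]), np.float64(90.0)]
top chip0 0.38 [287.5 171.2] 92 [ 0.608 -0.118  0.03 ] [array([287. , 165.5]), array([ 9., 10.]), np.float64(90.0)]
top dish 0.73 [145.6 202.3] 2704 [0.518 0.305 0.03 ] [array([144.2, 212.3]), array([57.2, 63.3]), np.float64(69.4)]
top grip_a 0.98 [139.2 204.6] 2580 [0.511 0.324 0.03 ] [array([144. , 209.4]), array([61.5, 57.8]), np.float64(58.4)]
top ball 0.73 [145.9 209.9] 173 [0.495 0.304 0.03
[... 1028 characters left out ...]
h 0.83 [327.  242.4] 2240 [0.497 0.283 0.03 ] [array([330.7, 244.6]), array([63.4, 49.1]), np.float64(35.8)]
scene grip_a 0.92 [329.1 239.8] 2252 [0.486 0.281 0.03 ] [array([331. , 244.6]), array([63.7, 49.8]), np.float64(36.5)]
scene grip_a 0.27 [190.7 165.5] 1735 [ 0.616 -0.226  0.03 ] [array([191.4, 164.6]), array([33.3, 63.3]), np.float64(59.4)]
scene ball 0.61 [333.3 247. ] 147 [0.495 0.306 0.03 ] [array([333. , 245.5]), array([13., 12.]), np.float64(90.0)]
scene ball 0.57 [188.9 167. ] 1652 [ 0.624 -0.225  0.03 ] [array([191.5, 164.6]), array([29.2, 62.5]), np.float64(61.9)]
scene ball 0.46 [374.2 209.2] 135 [0.295 0.296 0.03 ] [array([373., 212.]), array([12., 12.]), np.float64(90.0)]
```

View pics/c1.png

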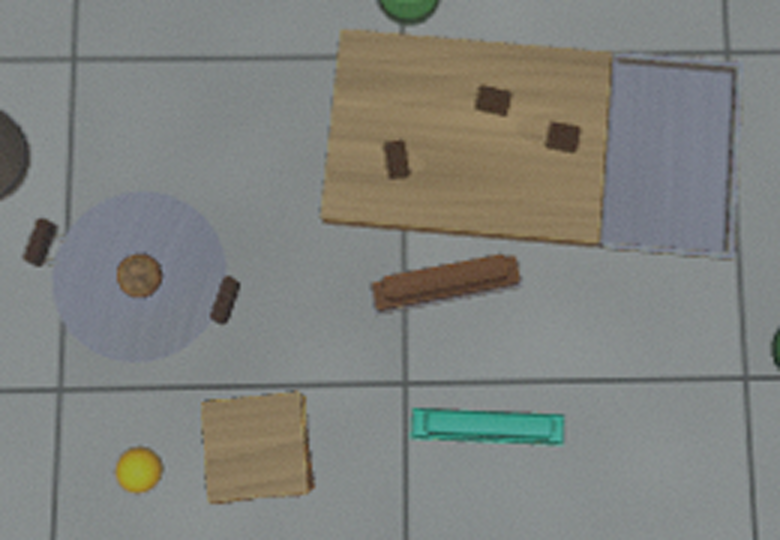

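The crop confirms two choices. The brown wooden scraper at top px (248,214) is the one meant; the turquoise one at (262,262) is the look-alike. The ball meant is the cork-brown one in the dish at (146,212); the yellow one at (146,277) is not. Next I'll fit the models in both views.

```bash
cat >> h.py <<'E'
from scipy.optimize import minimize
def box(x,y,z0,z1): 
    return np.array([[a*x/2,b*y/2,z] for a in(-1,1) for b in(-1,1) for z in(z0,z1)])
SCR=[box(.150,.030,0,.012),box(.146,.027,.012,.038),box(.120,.022,.038,.080)]
BOARD=[box(.2,.28,0,.03)]
PAN=[box(.2,.13,0,.022)]
def place(P,x,y,yaw,z=0):
    c,s=np.cos(yaw),np.sin(yaw); 
    return P@np.array([[c,s,0],[-s,c,0],[0,0,1]])+[x,y,z]
S=4
def sil(parts,pose,cp):
    m=np.zeros((384*S,512*S),np.uint8)
    for P in parts:
        h=cv2.convexHull(((proj(place(P,*pose),cp)+.5)*S*16-8).astype(np.int32))
        cv2.fillConvexPoly(m,h,1,shift=4)
    return m
def fit(parts,obs,p0,z=0):
    # obs: list of (mask,cp)
    big=[(cv2.resize(m.astype(np.float32),None,fx=S,fy=S,interpolation=cv2.INTER_LINEAR)>.5,cp) for m,cp in obs]
    def cost(p):
        t=0
        for m,cp in big:
            s=sil(parts,(p[0],p[1],p[2],z),cp)>0
            t+=1-(s&m).sum()/(s|m).sum()
        return t
    best=None
    for k in range(2):
        x0=p0 if best is None else best.x
        r=minimize(cost,x0,method='Nelder-Mead',options=dict(initial_simplex=np.array([x0,x0+np.array([.012,0,0]),x0+np.array([0,.012,0]),x0+np.array([0,0,.1])]),xatol=2e-4,fatol=1e-4))
        best=r
    return best.x,best.fun/len(obs)
E
cat > f1.py <<'E'
from h import *
import pickle
out=pickle.load(open('r.pkl','rb'))
ct,cs=camera_params('top'),camera_params('scene')
def both(n,i=0,j=0): return [(out['top',n][i]['mask'],ct),(out['scene',n][j]['mask'],cs)]
for n,parts,i,j,p0 in (("scraper",SCR,1,1,[.475,.0,1.75]),("board",BOARD,0,0,[.625,-.02,-.07]),("pan",PAN,0,0,[.6,-.225,-.07])):
    p0=np.array(p0)
    for lab,o in (("both",both(n,i,j)),("top",both(n,i,j)[:1]),("scene",both(n,i,j)[1:])):
        p,f=fit(parts,o,p0); print(n,lab,np.round(p,4),round(f,3))
# board corners by hand
c=np.array([[340,30],[612,52],[603,244],[321,221]])/3+[100,120]-.33
print(np.round(back(c,.03,ct),4))
# grips: dark brown in top
im=cv2.imread('pics/top0.png'); 
hsv=cv2.cvtColor(im,cv2.COLOR_BGR2HSV)
for cam,cp,rois in (("top",ct,((105,190,122,212),(168,208,184,230),(225,164,242,182),(256,146,274,160),(279,158,297,173))),("scene",cs,((310,208,330,224),(205,176,218,190),(205,195,220,210),(240,203,257,218)))):
    im=cv2.imread(f'pics/{cam}0.png').astype(int)
    for (x0,y0,x1,y1) in rois:
        c=im[y0:y1,x0:x1]; w=np.clip(110-c.max(2),0,None).astype(float); w[w<15]=0
        yy,xx=np.mgrid[y0:y1,x0:x1]; ctr=((xx*w).sum()/w.sum(),(yy*w).sum()/w.sum())
        print(cam,np.round(ctr,2),(w>0).sum(),[np.round(back(ctr,z,cp)[0],4) for z in(.045,.056)])
E
python3 f1.py
```

```text
scraper both [4.7810e-01 1.2000e-03 1.7405e+00] 0.084
scraper top [0.4781 0.0024 1.7459] 0.082
scraper scene [ 4.7680e-01 -7.0000e-04  1.7344e+00] 0.075
board both [ 0.6292 -0.0235 -0.1032] 0.08
board top [ 0.63   -0.0212 -0.1003] 0.058
board scene [ 0.6283 -0.0264 -0.0967] 0.083
pan both [ 0.6072 -0.2317 -0.0863] 0.138
pan top [ 0.6097 -0.2306 -0.1004] 0.056
pan scene [ 0.6014 -0.2487 -0.1502] 0.162
[[ 0.7413  0.1072  0.03  ]
 [ 0.7149 -0.1708  0.03  ]
 [ 0.5157 -0.1547  0.03  ]
 [ 0.5427  0.1257  0.03  ]]
top [113.27 200.35] 110 [array([0.5225, 0.3954, 0.045 ]), array([0.5206, 0.3921, 0.056 ])]
top [174.86 219.82] 96 [array([0.4625, 0.2161, 0.045 ]), array([0.4611, 0.2143, 0.056 ])]
top [231.85 172.76] 84 [array([0.6013, 0.0497, 0.045 ]), array([0.5987, 0.0493, 0.056 ])]
top [264.03 153.06] 88 [array([ 0.6611, -0.0475,  0.045 ]), array([ 0.658 , -0.0471,  0.056 ])]
top [287.38 165.36] 90 [array([ 0.6221, -0.1168,  0.045 ]), array([ 0.6193, -0.1158,  0.056 ])]
scene [319.44 216.62] 103 [array([0.4554, 0.2096, 0.045 ]), array([0.4624, 0.2145, 0.056 ])]
scene [209.06 184.04] 51 [array([ 0.6265, -0.1098,  0.045 ]), array([ 0.6318, -0.1017,  0.056 ])]
scene [212.43 203.18] 66 [array([ 0.6661, -0.0413,  0.045 ]), array([ 0.6709, -0.0339,  0.056 ])]
scene [247.57 211.69] 67 [array([0.606, 0.054, 0.045]), array([0.6115, 0.0605, 0.056 ])]
```

```bash
python3 - <<'E'
import cv2
im=cv2.imread('pics/scene0.png'); cv2.imwrite('pics/c2.png',cv2.resize(im[130:290,150:400],None,fx=3.2,fy=3.2,interpolation=cv2.INTER_CUBIC))
E
```

```text
(no output)
```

View pics/c2.png

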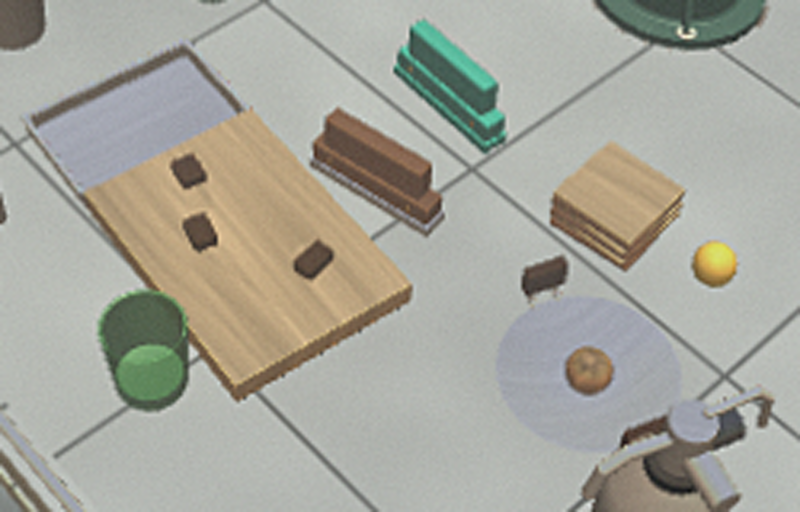

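```bash
cat >> h.py <<'E'
BX,BY,BYAW=.629,-.023,-.096
def b2w(xb,yb): 
    c,s=np.cos(BYAW),np.sin(BYAW); return BX+c*xb-s*yb, BY+s*xb+c*yb
def inc(x,y,z,yaw,o=None):
    o=o or get_obs(); R0=R.from_euler('xyz',o['ee_rot'])
    Rt=R.from_euler('xyz',[np.pi,0,yaw])
    d=R0.inv().apply(np.array([x,y,z])-o['tool_pos']); t=(R0.inv()*Rt).as_rotvec()
    print('dpos',np.round(d,4).tolist(),'turn',np.round(t,4).tolist())
    return d,t
def st():
    o=get_obs(); print('t',round(o['time'],2),'p',np.round(o['tool_pos'],4),'rot',np.round(o['ee_rot'],4),'F',np.round(o['wrist_force'],1),'w',round(o['width'],4),'j',np.round(o['joint_positions'],2)); return o
E
python3 - <<'E'
from h import *
ct,cs=camera_params('top'),camera_params('scene')
print('tumbler mouth',back([[235,103],[373,233],[420,212]],.09,ct))
print('siphon',back([[72,165]],.2,ct),'shaker top',back([[413,148]],.21,ct))
print('dish grips', back([[113.27,200.35],[174.86,219.82]],.056,ct), 'rim ctr',back([[146,212]],.03,ct))
st(); inc(.478,.0015,.16,1.74)
E
```

```text
tumbler mouth [[ 0.80288802  0.0374459   0.09      ]
 [ 0.41169749 -0.34754411  0.09      ]
 [ 0.46962699 -0.48411287  0.09      ]]
siphon [[0.58971627 0.45845294 0.2       ]] shaker top [[ 0.62294808 -0.43419608  0.21      ]]
dish grips [[0.52058174 0.39215084 0.056     ]
 [0.46108394 0.21431338 0.056     ]] rim ctr [[0.48902887 0.30339387 0.03      ]]
t 0.95 p [0.1818 0.5191 0.2055] rot [3.1415e+00 1.0000e-04 2.8047e+00] F [-0.2 -0.5  0.7] w 0.0941 j [ 1.13  0.09  1.37 -0.    1.68 -0.1 ]
dpos [-0.4506, -0.3906, 0.0455] turn [0.0001, 0.0, 1.0647]
```

Emit:
{"fn": "move_arm", "kwargs": {
  "increments": [
    {"delta_pos": [-0.45, -0.39, 0.0455], "turn": [0, 0, 1.065], "jaw": 0.0},
    {"delta_pos": [-0.45, -0.39, 0.0455], "turn": [0, 0, 1.065], "jaw": 0.0},
    {"delta_pos": [-0.45, -0.39, 0.0455], "turn": [0, 0, 1.065], "jaw": 0.0},
    {"delta_pos": [-0.45, -0.39, 0.0455], "turn": [0, 0, 1.065], "jaw": 0.0},
    {"delta_pos": [-0.45, -0.39, 0.0455], "turn": [0, 0, 1.065], "jaw": 0.0}
  ]
}}

```text
time: 1.45
tool_pos: [0.3061, 0.3011, 0.1865]
ee_rot: [3.14, -0.0, 2.049]
wrist_force: [0.2, 0.7, -0.1]
width: 0.0575
```

```bash
python3 - <<'E'
from h import *
st(); inc(.478,.0015,.16,1.74)
E
```

```text
t 1.45 p [0.3061 0.3011 0.1865] rot [ 3.1405e+00 -1.0000e-04  2.0494e+00] F [ 0.2  0.7 -0.1] w 0.0575 j [ 0.65 -0.18  1.67 -0.    1.66  0.17]
dpos [-0.3451, 0.0145, 0.0265] turn [0.0011, -0.0003, 0.3094]
```

Emit:
{"fn": "move_arm", "kwargs": {
  "increments": [
    {"delta_pos": [-0.345, 0.0145, 0.0265], "turn": [0, 0, 0.31], "jaw": 0.0},
    {"delta_pos": [-0.345, 0.0145, 0.0265], "turn": [0, 0, 0.31], "jaw": 0.0},
    {"delta_pos": [-0.345, 0.0145, 0.0265], "turn": [0, 0, 0.31], "jaw": 0.0},
    {"delta_pos": [-0.345, 0.0145, 0.0265], "turn": [0, 0, 0.31], "jaw": 0.0},
    {"delta_pos": [-0.345, 0.0145, 0.0265], "turn": [0, 0, 0.31], "jaw": 0.0}
  ]
}}

```text
time: 1.95
tool_pos: [0.4301, 0.0845, 0.1677]
ee_rot: [3.139, -0.0, 1.739]
wrist_force: [-0.1, 1.1, 0.8]
width: 0.0468
```

```bash
python3 - <<'E'
from h import *
st(); inc(.478,.0015,.16,1.74)
E
```

```text
t 1.95 p [0.4301 0.0845 0.1677] rot [ 3.1392e+00 -5.0000e-04  1.7392e+00] F [-0.1  1.1  0.8] w 0.0468 j [ 0.06 -0.16  1.68  0.    1.61 -0.1 ]
dpos [-0.0898, 0.0333, 0.0078] turn [0.0024, -0.0005, -0.0008]
```

Emit:
{"fn": "move_arm", "kwargs": {
  "increments": [
    {"delta_pos": [-0.09, 0.033, 0.008], "turn": [0, 0, 0], "jaw": 0.0},
    {"delta_pos": [-0.09, 0.033, 0.008], "turn": [0, 0, 0], "jaw": 0.0},
    {"delta_pos": [-0.09, 0.033, 0.008], "turn": [0, 0, 0], "jaw": 0.0},
    {"delta_pos": [-0.09, 0.033, 0.008], "turn": [0, 0, 0], "jaw": 0.0}
  ]
}}

```text
time: 2.35
tool_pos: [0.4777, 0.0007, 0.1594]
ee_rot: [3.14, -0.001, 1.737]
wrist_force: [0.2, 0.1, -0.0]
width: 0.0472
```

```bash
python3 - <<'E'
from h import *
st(); inc(.478,.0015,.044,1.74)
im=snapshot('wrist'); cp=camera_params('wrist')
for P in SCR:
    for p in proj(place(P,.478,.0015,1.74),cp): cv2.circle(im,tuple(int(round(v)) for v in p),3,(255,0,0),-1)
cv2.imwrite('pics/w1.png',im[:,:,::-1])
E
```

```text
t 2.35 p [0.4777 0.0007 0.1594] rot [ 3.1402e+00 -1.5000e-03  1.7368e+00] F [ 0.2  0.1 -0. ] w 0.0472 j [-0.12 -0.06  1.61  0.    1.59 -0.28]
dpos [0.0006, 0.0003, 0.1154] turn [0.0014, -0.0015, -0.0032]
```

View pics/w1.png

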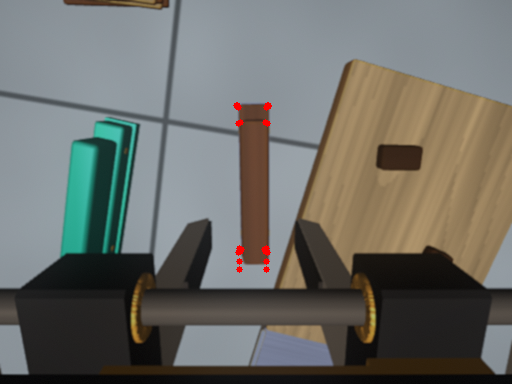

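The wrist picture shows the wooden scraper between the fingers, and the projected model matches it (columns 238–268). Descending.

Emit:
{"fn": "move_arm", "kwargs": {
  "increments": [
    {"delta_pos": [0.0006, 0.0003, 0.045], "turn": [0, 0, -0.003], "jaw": 0.0},
    {"delta_pos": [0.0006, 0.0003, 0.085], "turn": [0, 0, -0.003], "jaw": 0.0},
    {"delta_pos": [0.0006, 0.0003, 0.1155], "turn": [0, 0, -0.003], "jaw": 0.0},
    {"delta_pos": [0.0006, 0.0003, 0.1155], "turn": [0, 0, -0.003], "jaw": 0.0},
    {"delta_pos": [0.0006, 0.0003, 0.1155], "turn": [0, 0, -0.003], "jaw": 1.0}
  ]
}}

```text
time: 2.9
tool_pos: [0.4777, 0.0038, 0.0449]
ee_rot: [3.139, -0.002, 1.744]
wrist_force: [0.4, -0.2, 0.4]
width: 0.0421
```

Emit:
{"fn": "move_arm", "kwargs": {
  "increments": [
    {"delta_pos": [0, 0, 0], "turn": [0, 0, 0], "jaw": 1.0},
    {"delta_pos": [0, 0, 0], "turn": [0, 0, 0], "jaw": 1.0},
    {"delta_pos": [0, 0, 0], "turn": [0, 0, 0], "jaw": 1.0},
    {"delta_pos": [0, 0, 0], "turn": [0, 0, 0], "jaw": 1.0}
  ]
}}

```text
time: 3.3
tool_pos: [0.4791, 0.0039, 0.0472]
ee_rot: [3.136, -0.001, 1.744]
wrist_force: [-0.1, 2.0, 7.1]
width: 0.0221
```

```bash
python3 - <<'E'
from h import *
st(); print(b2w(0,.121)); inc(.478,.0015,.15,1.74)
E
```

```text
t 3.3 p [0.4791 0.0039 0.0472] rot [ 3.1357e+00 -1.0000e-03  1.7441e+00] F [-0.1  2.   7.1] w 0.0221 j [-0.11  0.01  1.77  0.    1.35 -0.29]
(np.float64(0.6405981660438709), np.float64(0.09744286008069886))
dpos [-0.0021, -0.0009, -0.1028] turn [0.0059, -0.001, 0.0041]
```

Gripped at 22 mm, the grip's thickness. Lifting.

Emit:
{"fn": "move_arm", "kwargs": {
  "increments": [
    {"delta_pos": [0, 0, -0.03], "turn": [0.005, 0, 0], "jaw": 1.0},
    {"delta_pos": [0, 0, -0.07], "turn": [0.005, 0, 0], "jaw": 1.0},
    {"delta_pos": [0, 0, -0.1], "turn": [0.005, 0, 0], "jaw": 1.0},
    {"delta_pos": [0, 0, -0.1], "turn": [0.005, 0, 0], "jaw": 1.0}
  ]
}}

```text
time: 3.7
tool_pos: [0.4817, 0.0033, 0.1524]
ee_rot: [3.131, 0.002, 1.744]
wrist_force: [-0.1, 0.3, -2.0]
width: 0.0218
```

```bash
python3 - <<'E'
from h import *
st(); inc(.6406,.0974,.147,3.0456)
im=snapshot('scene'); cv2.imwrite('pics/s1.png',cv2.resize(im[100:292,130:386,::-1],None,fx=3,fy=3))
E
```

```text
t 3.7 p [0.4817 0.0033 0.1524] rot [3.1306e+00 1.9000e-03 1.7438e+00] F [-0.1  0.3 -2. ] w 0.0218 j [-0.11 -0.06  1.62  0.    1.57 -0.28]
dpos [0.0653, 0.1727, 0.0072] turn [0.0081, 0.0088, -1.3017]
```

View pics/s1.png

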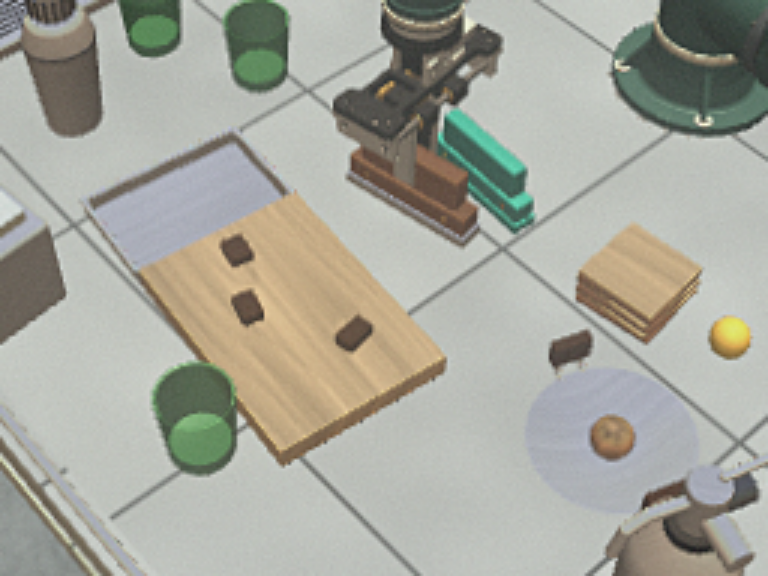

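Emit:
{"fn": "move_arm", "kwargs": {
  "increments": [
    {"delta_pos": [0.02, 0.05, 0.0], "turn": [0.008, 0.009, -0.45], "jaw": 1.0},
    {"delta_pos": [0.03, 0.08, 0.0], "turn": [0.008, 0.009, -0.6], "jaw": 1.0},
    {"delta_pos": [0.04, 0.11, 0.0], "turn": [0.008, 0.009, -0.9], "jaw": 1.0},
    {"delta_pos": [0.05, 0.14, 0.0], "turn": [0.008, 0.009, -1.2], "jaw": 1.0},
    {"delta_pos": [0.065, 0.173, 0.0], "turn": [0.008, 0.009, -1.3], "jaw": 1.0}
  ]
}}

```text
time: 4.25
tool_pos: [0.6387, 0.0972, 0.1464]
ee_rot: [-3.137, -0.009, 2.499]
wrist_force: [0.3, -0.4, -2.7]
width: 0.0219
```

```bash
python3 - <<'E'
from h import *
st(); inc(.6406,.0974,.147,3.0456)
E
```

```text
t 4.25 p [0.6387 0.0972 0.1464] rot [-3.1372 -0.0094  2.4992] F [ 0.3 -0.4 -2.7] w 0.0219 j [ 0.06  0.33  1.21  0.    1.62 -0.87]
dpos [-0.0014, 0.0013, -0.0006] turn [-0.0017, -0.0103, -0.5464]
```

Emit:
{"fn": "move_arm", "kwargs": {
  "increments": [
    {"delta_pos": [-0.0014, 0.0013, 0], "turn": [-0.0017, -0.01, -0.546], "jaw": 1.0},
    {"delta_pos": [-0.0014, 0.0013, 0], "turn": [-0.0017, -0.01, -0.546], "jaw": 1.0},
    {"delta_pos": [-0.0014, 0.0013, 0], "turn": [-0.0017, -0.01, -0.546], "jaw": 1.0},
    {"delta_pos": [-0.0014, 0.0013, 0], "turn": [-0.0017, -0.01, -0.546], "jaw": 1.0},
    {"delta_pos": [-0.0014, 0.0013, 0], "turn": [-0.0017, -0.01, -0.546], "jaw": 1.0}
  ]
}}

```text
time: 4.75
tool_pos: [0.6391, 0.0972, 0.1427]
ee_rot: [-3.141, -0.006, 3.045]
wrist_force: [-0.3, 0.9, -2.2]
width: 0.0216
```

```bash
python3 - <<'E'
from h import *
st(); inc(.6406,.0974,.147,3.0456)
cp=camera_params('top'); im=snapshot('top')
for p in proj(place(SCR[0],.6406,.0974,3.0456,.1),cp): cv2.circle(im,tuple(int(round(v)) for v in p),1,(255,0,0),-1)
cv2.imwrite('pics/t1.png',cv2.resize(im[90:240,160:360,::-1],None,fx=4,fy=4))
E
```

```text
t 4.75 p [0.6391 0.0972 0.1427] rot [-3.1407 -0.0061  3.0449] F [-0.3  0.9 -2.2] w 0.0216 j [ 0.06  0.33  1.21  0.    1.61 -1.41]
dpos [-0.0015, 0.0003, -0.0043] turn [-0.0009, -0.0061, -0.0007]
```

View pics/t1.png

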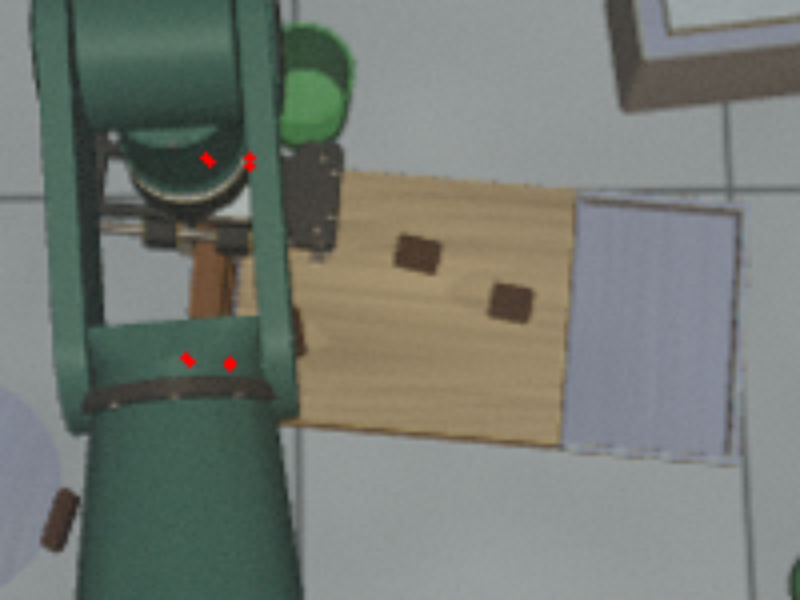

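Emit:
{"fn": "move_arm", "kwargs": {
  "increments": [
    {"delta_pos": [-0.0015, 0, 0.03], "turn": [0, -0.006, 0], "jaw": 1.0},
    {"delta_pos": [-0.0015, 0, 0.052], "turn": [0, -0.006, 0], "jaw": 1.0},
    {"delta_pos": [-0.0015, 0, 0.06], "turn": [0, -0.006, 0], "jaw": 1.0},
    {"delta_pos": [-0.0015, 0, 0.06], "turn": [0, -0.006, 0], "jaw": 1.0}
  ]
}}

```text
time: 5.2
tool_pos: [0.6389, 0.0969, 0.0805]
ee_rot: [-3.14, -0.004, 3.042]
wrist_force: [0.7, -0.5, -1.5]
width: 0.0217
```

```bash
python3 - <<'E'
from h import *
st(); inc(.6406,.0974,.0782,3.0456)
im=snapshot('scene'); cv2.imwrite('pics/s2.png',cv2.resize(im[130:260,150:300,::-1],None,fx=5,fy=4.6))
E
```

```text
t 5.2 p [0.6389 0.0969 0.0805] rot [-3.14   -0.0043  3.0418] F [ 0.7 -0.5 -1.5] w 0.0217 j [ 0.06  0.35  1.3  -0.    1.49 -1.41]
dpos [-0.0017, 0.0007, 0.0023] turn [-0.0016, -0.0043, -0.0038]
```

View pics/s2.png

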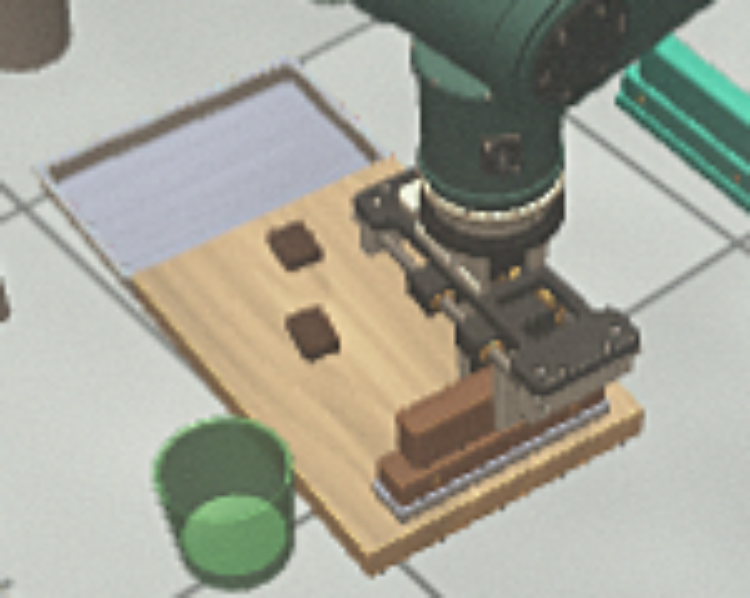

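The scraper sits just above the board, parallel to its end and behind all the chips. Lowering it to light contact.

Emit:
{"fn": "move_arm", "kwargs": {
  "increments": [
    {"delta_pos": [-0.0015, 0.0005, 0.0015], "turn": [0, -0.004, -0.004], "jaw": 1.0},
    {"delta_pos": [-0.0015, 0.0005, 0.0025], "turn": [0, -0.004, -0.004], "jaw": 1.0},
    {"delta_pos": [-0.0015, 0.0005, 0.0025], "turn": [0, -0.004, -0.004], "jaw": 1.0}
  ]
}}

```text
time: 5.55
tool_pos: [0.6422, 0.0974, 0.0811]
ee_rot: [-3.141, 0.005, 3.046]
wrist_force: [0.4, -0.4, -1.6]
width: 0.0219
```

```bash
python3 - <<'E'
from h import *
st(); x,y=b2w(0,-.175); print(x,y); inc(x,y,.0785,3.0456)
E
```

```text
t 5.55 p [0.6422 0.0974 0.0811] rot [-3.1409  0.0049  3.046 ] F [ 0.4 -0.4 -1.6] w 0.0219 j [ 0.06  0.35  1.3  -0.    1.48 -1.41]
0.612225792911757 -0.19719421912497767
dpos [0.0017, -0.2961, 0.0028] turn [-0.0007, 0.0049, 0.0004]
```

Emit:
{"fn": "move_arm", "kwargs": {
  "increments": [
    {"delta_pos": [0.0, 0.0, 0.0015], "turn": [0, 0.003, 0], "jaw": 1.0},
    {"delta_pos": [0.0, 0.0, 0.003], "turn": [0, 0.003, 0], "jaw": 1.0},
    {"delta_pos": [0.0, 0.0, 0.003], "turn": [0, 0.003, 0], "jaw": 1.0}
  ]
}}

```text
time: 5.85
tool_pos: [0.642, 0.0974, 0.0778]
ee_rot: [-3.141, 0.001, 3.046]
wrist_force: [-0.2, -1.3, -1.9]
width: 0.0217
```

```bash
python3 - <<'E'
from h import *
st(); x,y=b2w(0,-.175); inc(x,y,.0785,3.0456)
E
```

```text
t 5.85 p [0.642  0.0974 0.0778] rot [-3.1408e+00  1.5000e-03  3.0459e+00] F [-0.2 -1.3 -1.9] w 0.0217 j [ 0.06  0.36  1.3  -0.    1.48 -1.41]
dpos [0.0015, -0.2961, -0.0005] turn [-0.0008, 0.0015, 0.0003]
```

Now the wipe.

Emit:
{"fn": "move_arm", "kwargs": {
  "increments": [
    {"delta_pos": [0.0, -0.01, 0], "turn": [0, 0, 0], "jaw": 1.0},
    {"delta_pos": [0.0, -0.025, 0], "turn": [0, 0, 0], "jaw": 1.0},
    {"delta_pos": [0.0, -0.04, 0], "turn": [0, 0, 0], "jaw": 1.0},
    {"delta_pos": [0.0, -0.055, 0], "turn": [0, 0, 0], "jaw": 1.0},
    {"delta_pos": [0.0005, -0.07, 0], "turn": [0, 0, 0], "jaw": 1.0}
  ]
}}

```text
time: 6.35
tool_pos: [0.6347, 0.0258, 0.078]
ee_rot: [-3.141, 0.002, 3.045]
wrist_force: [-0.8, 0.1, -1.5]
width: 0.022
```

```bash
python3 - <<'E'
from h import *
st(); x,y=b2w(0,-.175); inc(x,y,.0785,3.0456)
E
```

```text
t 6.35 p [0.6347 0.0258 0.078 ] rot [-3.1406e+00  1.6000e-03  3.0449e+00] F [-0.8  0.1 -1.5] w 0.022 j [-0.05  0.33  1.34 -0.    1.47 -1.52]
dpos [0.0008, -0.2241, -0.0003] turn [-0.0009, 0.0016, -0.0007]
```

Emit:
{"fn": "move_arm", "kwargs": {
  "increments": [
    {"delta_pos": [0.0, -0.015, 0], "turn": [0, 0, 0], "jaw": 1.0},
    {"delta_pos": [0.0, -0.03, 0], "turn": [0, 0, 0], "jaw": 1.0},
    {"delta_pos": [0.0, -0.045, 0], "turn": [0, 0, 0], "jaw": 1.0},
    {"delta_pos": [0.0, -0.06, 0], "turn": [0, 0, 0], "jaw": 1.0},
    {"delta_pos": [0.0005, -0.075, 0], "turn": [0, 0, 0], "jaw": 1.0}
  ]
}}

```text
time: 6.85
tool_pos: [0.6269, -0.05, 0.078]
ee_rot: [-3.141, 0.002, 3.045]
wrist_force: [0.2, 0.6, -2.5]
width: 0.0219
```

```bash
python3 - <<'E'
from h import *
st(); x,y=b2w(0,-.175); inc(x,y,.0785,3.0456)
im=snapshot('scene'); cv2.imwrite('pics/s3.png',cv2.resize(im[130:260,150:300,::-1],None,fx=5,fy=4.6))
E
```

```text
t 6.85 p [ 0.6269 -0.05    0.078 ] rot [-3.1407e+00  1.7000e-03  3.0449e+00] F [ 0.2  0.6 -2.5] w 0.0219 j [-0.17  0.31  1.36 -0.    1.47 -1.64]
dpos [0.0004, -0.1479, -0.0003] turn [-0.0009, 0.0017, -0.0007]
```

View pics/s3.png

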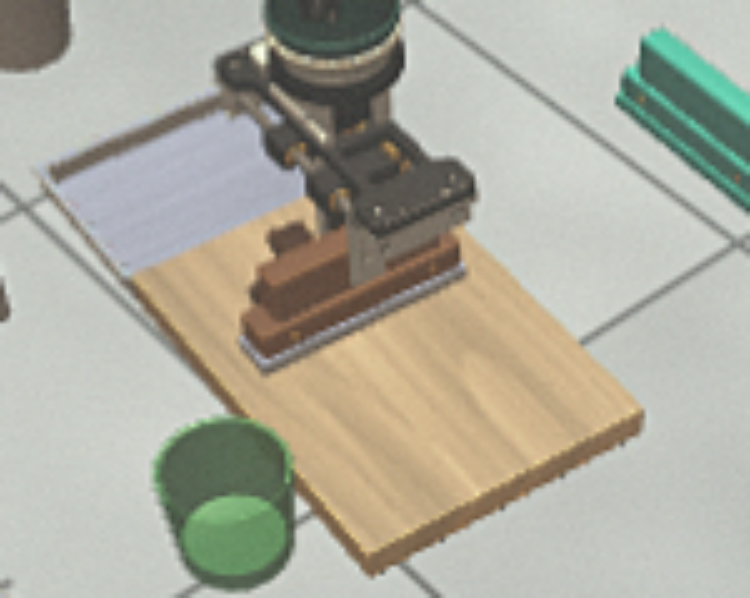

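The wipe is working: the board behind the scraper is clean and the chips are ahead of it. Continuing.

Emit:
{"fn": "move_arm", "kwargs": {
  "increments": [
    {"delta_pos": [0.0, -0.015, 0], "turn": [0, 0, 0], "jaw": 1.0},
    {"delta_pos": [0.0, -0.03, 0], "turn": [0, 0, 0], "jaw": 1.0},
    {"delta_pos": [0.0, -0.045, 0], "turn": [0, 0, 0], "jaw": 1.0},
    {"delta_pos": [0.0, -0.06, 0], "turn": [0, 0, 0], "jaw": 1.0},
    {"delta_pos": [0.0, -0.075, 0], "turn": [0, 0, 0], "jaw": 1.0}
  ]
}}

```text
time: 7.4
tool_pos: [0.619, -0.1287, 0.0783]
ee_rot: [-3.138, 0.002, 3.043]
wrist_force: [0.2, -0.7, -2.5]
width: 0.022
```

```bash
python3 - <<'E'
from h import *
st(); x,y=b2w(0,-.178); inc(x,y,.0785,3.0456)
E
```

```text
t 7.4 p [ 0.619  -0.1287  0.0783] rot [-3.1380e+00  1.5000e-03  3.0428e+00] F [ 0.2 -0.7 -2.5] w 0.022 j [-0.29  0.32  1.35 -0.    1.47 -1.76]
dpos [-0.0, -0.0718, 0.0] turn [-0.0035, 0.0015, -0.0028]
```

Emit:
{"fn": "move_arm", "kwargs": {
  "increments": [
    {"delta_pos": [0.0, -0.015, 0], "turn": [-0.003, 0, -0.003], "jaw": 1.0},
    {"delta_pos": [0.0, -0.03, 0], "turn": [-0.003, 0, -0.003], "jaw": 1.0},
    {"delta_pos": [0.0, -0.045, 0], "turn": [-0.003, 0, -0.003], "jaw": 1.0},
    {"delta_pos": [0.0, -0.06, 0], "turn": [-0.003, 0, -0.003], "jaw": 1.0},
    {"delta_pos": [0.0, -0.075, 0], "turn": [-0.003, 0, -0.003], "jaw": 1.0}
  ]
}}

```text
time: 7.9
tool_pos: [0.6115, -0.2045, 0.0787]
ee_rot: [-3.141, 0.002, 3.046]
wrist_force: [-0.9, -0.0, -1.3]
width: 0.0216
```

```bash
python3 - <<'E'
from h import *
st()
im=snapshot('scene'); cv2.imwrite('pics/s4.png',cv2.resize(im[130:260,150:300,::-1],None,fx=5,fy=4.6))
im=snapshot('top'); cv2.imwrite('pics/t4.png',cv2.resize(im[100:240,190:390,::-1],None,fx=4,fy=4))
E
```

```text
t 7.9 p [ 0.6115 -0.2045  0.0787] rot [-3.1411e+00  1.7000e-03  3.0459e+00] F [-0.9 -0.  -1.3] w 0.0216 j [-0.41  0.35  1.31  0.    1.48 -1.89]
```

View pics/s4.png

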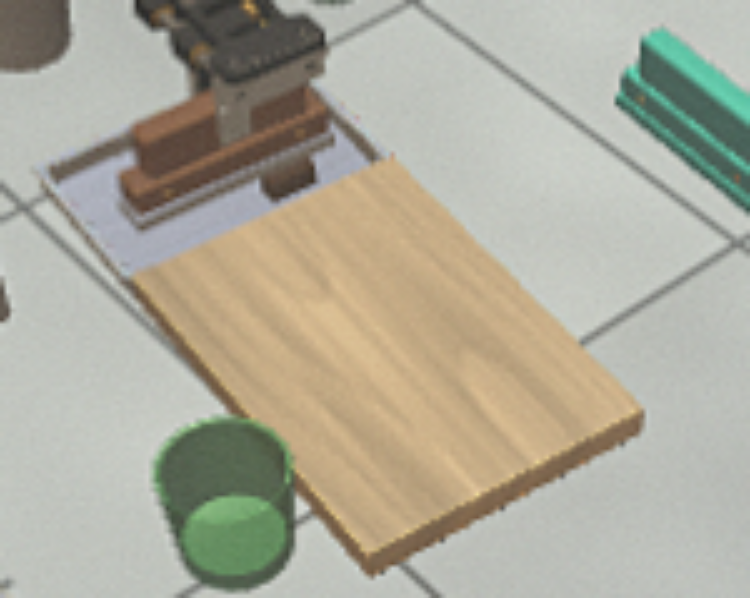

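View pics/t4.png

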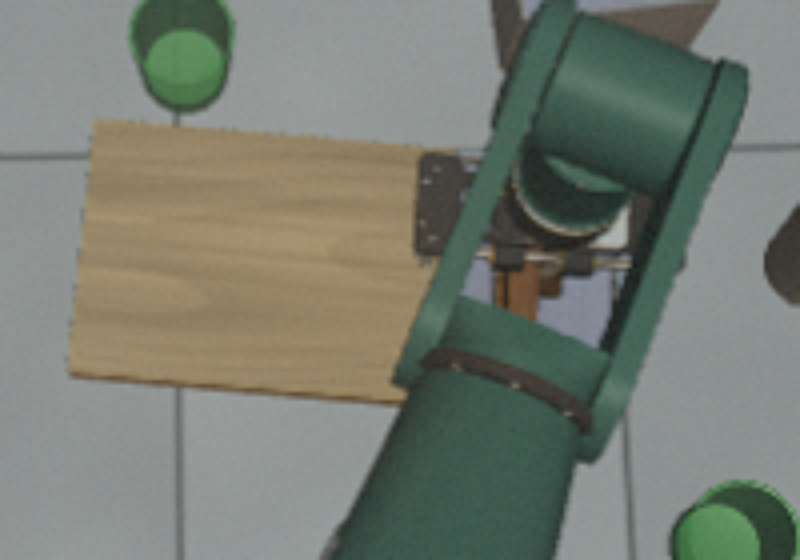

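The board is clear: one chip lies in the pan behind the scraper, the others are ahead of it. Lifting straight up.

Emit:
{"fn": "move_arm", "kwargs": {
  "increments": [
    {"delta_pos": [0.0, 0, -0.03], "turn": [0, 0, 0], "jaw": 1.0},
    {"delta_pos": [0.0, 0, -0.07], "turn": [0, 0, 0], "jaw": 1.0},
    {"delta_pos": [0.0, 0, -0.07], "turn": [0, 0, 0], "jaw": 1.0}
  ]
}}

```text
time: 8.3
tool_pos: [0.6146, -0.2068, 0.156]
ee_rot: [-3.136, 0.014, 3.044]
wrist_force: [0.9, -1.1, -1.2]
width: 0.0215
```

```bash
python3 - <<'E'
from h import *
st(); inc(.465,.0035,.15,1.744)
E
```

```text
t 8.3 p [ 0.6146 -0.2068  0.156 ] rot [-3.1362  0.014   3.0437] F [ 0.9 -1.1 -1.2] w 0.0215 j [-0.41  0.31  1.21 -0.    1.61 -1.88]
dpos [0.1695, 0.1947, 0.0026] turn [0.0045, 0.0155, 1.2997]
```

Emit:
{"fn": "move_arm", "kwargs": {
  "increments": [
    {"delta_pos": [0.025, 0.03, 0], "turn": [0.004, 0.015, 0.15], "jaw": 1.0},
    {"delta_pos": [0.05, 0.06, 0], "turn": [0.004, 0.015, 0.3], "jaw": 1.0},
    {"delta_pos": [0.075, 0.09, 0], "turn": [0.004, 0.015, 0.45], "jaw": 1.0},
    {"delta_pos": [0.1, 0.12, 0], "turn": [0.004, 0.015, 0.6], "jaw": 1.0},
    {"delta_pos": [0.125, 0.15, 0], "turn": [0.004, 0.015, 0.75], "jaw": 1.0}
  ]
}}

```text
time: 8.8
tool_pos: [0.5032, -0.0436, 0.1521]
ee_rot: [-3.138, 0.0, 2.288]
wrist_force: [0.2, 0.5, -2.0]
width: 0.0219
```

```bash
python3 - <<'E'
from h import *
st(); inc(.475,.0035,.15,1.744)
E
```

```text
t 8.8 p [ 0.5032 -0.0436  0.1521] rot [-3.1376e+00  2.0000e-04  2.2878e+00] F [ 0.2  0.5 -2. ] w 0.0219 j [-0.2   0.01  1.56 -0.    1.58 -0.91]
dpos [0.0541, 0.0097, 0.002] turn [-0.0039, 0.0012, 0.5438]
```

Emit:
{"fn": "move_arm", "kwargs": {
  "increments": [
    {"delta_pos": [0.02, 0.004, 0], "turn": [-0.004, 0, 0.15], "jaw": 1.0},
    {"delta_pos": [0.035, 0.007, 0], "turn": [-0.004, 0, 0.3], "jaw": 1.0},
    {"delta_pos": [0.054, 0.0095, 0.001], "turn": [-0.004, 0, 0.45], "jaw": 1.0},
    {"delta_pos": [0.054, 0.0095, 0.001], "turn": [-0.004, 0, 0.544], "jaw": 1.0},
    {"delta_pos": [0.054, 0.0095, 0.001], "turn": [-0.004, 0, 0.544], "jaw": 1.0}
  ]
}}

```text
time: 9.3
tool_pos: [0.4741, 0.0042, 0.1501]
ee_rot: [-3.141, 0.001, 1.746]
wrist_force: [-0.6, -0.0, -1.7]
width: 0.0216
```

```bash
python3 - <<'E'
from h import *
st(); inc(.475,.0035,.0495,1.744)
im=snapshot('scene'); cv2.imwrite('pics/s5.png',cv2.resize(im[130:260,150:300,::-1],None,fx=5,fy=4.6))
E
```

```text
t 9.3 p [0.4741 0.0042 0.1501] rot [-3.1411e+00  7.0000e-04  1.7456e+00] F [-0.6 -0.  -1.7] w 0.0216 j [-0.11 -0.06  1.63 -0.    1.57 -0.29]
dpos [-0.0007, 0.0008, 0.1006] turn [-0.0005, 0.0007, 0.0016]
```

View pics/s5.png

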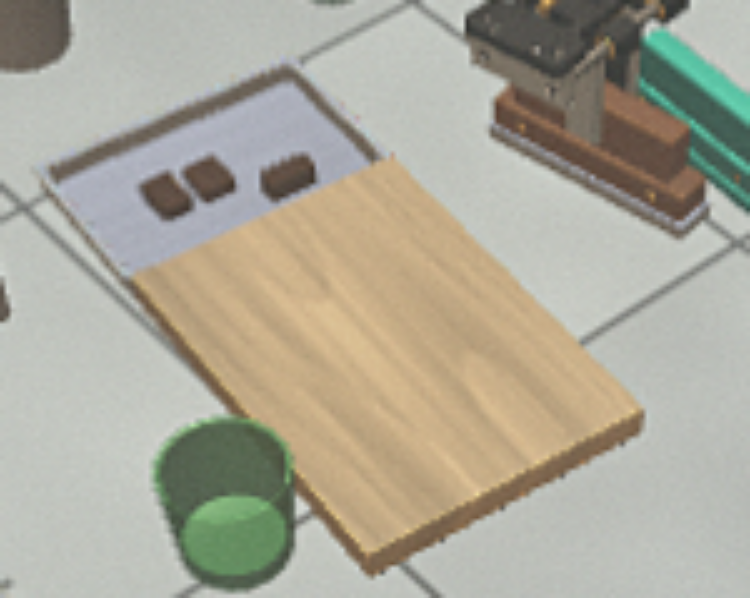

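All three chips are in the pan. Lowering the scraper to the counter.

Emit:
{"fn": "move_arm", "kwargs": {
  "increments": [
    {"delta_pos": [0, 0, 0.04], "turn": [0, 0, 0], "jaw": 1.0},
    {"delta_pos": [0, 0, 0.08], "turn": [0, 0, 0], "jaw": 1.0},
    {"delta_pos": [0, 0, 0.097], "turn": [0, 0, 0], "jaw": 1.0},
    {"delta_pos": [0, 0, 0.1], "turn": [0, 0, 0], "jaw": 1.0},
    {"delta_pos": [0, 0, 0.1], "turn": [0, 0, 0], "jaw": 1.0}
  ]
}}

```text
time: 9.85
tool_pos: [0.4744, 0.0035, 0.05]
ee_rot: [-3.14, 0.001, 1.747]
wrist_force: [0.6, 0.2, -1.4]
width: 0.0216
```

```bash
python3 - <<'E'
from h import *
st(); inc(.475,.0035,.048,1.744)
E
```

```text
t 9.85 p [0.4744 0.0035 0.05  ] rot [-3.1405e+00  6.0000e-04  1.7475e+00] F [ 0.6  0.2 -1.4] w 0.0216 j [-0.11  0.01  1.77 -0.    1.37 -0.29]
dpos [-0.0001, 0.0006, 0.002] turn [-0.0011, 0.0006, 0.0035]
```

Emit:
{"fn": "move_arm", "kwargs": {
  "increments": [
    {"delta_pos": [0, 0, 0.001], "turn": [0, 0, 0], "jaw": 1.0},
    {"delta_pos": [0, 0, 0.002], "turn": [0, 0, 0], "jaw": 1.0},
    {"delta_pos": [0, 0, 0.003], "turn": [0, 0, 0], "jaw": 1.0},
    {"delta_pos": [0, 0, 0.003], "turn": [0, 0, 0], "jaw": 1.0}
  ]
}}

```text
time: 10.25
tool_pos: [0.4746, 0.0035, 0.0473]
ee_rot: [-3.141, 0.001, 1.748]
wrist_force: [-0.1, 0.8, -2.6]
width: 0.0218
```

Emit:
{"fn": "move_arm", "kwargs": {
  "increments": [
    {"delta_pos": [0, 0, 0.001], "turn": [0, 0, 0], "jaw": 1.0},
    {"delta_pos": [0, 0, 0.002], "turn": [0, 0, 0], "jaw": 1.0},
    {"delta_pos": [0, 0, 0.002], "turn": [0, 0, 0], "jaw": 1.0}
  ]
}}

```text
time: 10.55
tool_pos: [0.4749, 0.0034, 0.0468]
ee_rot: [3.141, 0.001, 1.748]
wrist_force: [-2.3, -0.4, 4.4]
width: 0.0217
```

Contact at +4.4 N, so the scraper is standing. Opening the jaws partway and then retreating upwards.

Emit:
{"fn": "move_arm", "kwargs": {
  "increments": [
    {"delta_pos": [0, 0, 0], "turn": [0, 0, 0], "jaw": 0.1},
    {"delta_pos": [0, 0, 0], "turn": [0, 0, 0], "jaw": 0.1},
    {"delta_pos": [0, 0, 0], "turn": [0, 0, 0], "jaw": 0.1}
  ]
}}

```text
time: 10.85
tool_pos: [0.4751, 0.0034, 0.047]
ee_rot: [3.141, 0.001, 1.748]
wrist_force: [0.8, 0.3, 0.3]
width: 0.0412
```

Emit:
{"fn": "move_arm", "kwargs": {
  "increments": [
    {"delta_pos": [0, 0, -0.03], "turn": [0, 0, 0], "jaw": 0.1},
    {"delta_pos": [0, 0, -0.08], "turn": [0, 0, 0], "jaw": 0.1},
    {"delta_pos": [0, 0, -0.11], "turn": [0, 0, 0], "jaw": 0.1}
  ]
}}

```text
time: 11.15
tool_pos: [0.476, 0.0034, 0.1601]
ee_rot: [3.137, 0.002, 1.748]
wrist_force: [-0.9, -0.5, -0.3]
width: 0.0421
```

```bash
python3 - <<'E'
from h import *
st()
im=snapshot('scene'); cv2.imwrite('pics/s6.png',cv2.resize(im[120:320,170:420,::-1],None,fx=3,fy=3))
ctr=(.4908,.3032)
# refine dish pose: dark grips in top picture, ring fit
cp=camera_params('top'); 
im=snapshot('top'); cv2.imwrite('pics/t6.png',cv2.resize(im[170:260,80:230,::-1],None,fx=5,fy=5,interpolation=cv2.INTER_CUBIC))
g=np.array([[.5206,.3922],[.4611,.2143]]); d=g[0]-g[1]; print(np.linalg.norm(d),np.arctan2(d[1],d[0]),g.mean(0))
r=regions_of('dish','top')
for q in r[:2]:
    m=q['mask'].astype(np.uint8)
    c=max(cv2.findContours(m,0,2)[0],key=cv2.contourArea); print(q['p'],cv2.fitEllipse(c), back(cv2.fitEllipse(c)[0],.026,cp))
inc(.4611,.2143,.16,1.249+np.pi/2)
E
```

```text
t 11.15 p [0.476  0.0034 0.1601] rot [3.1372e+00 2.3000e-03 1.7478e+00] F [-0.9 -0.5 -0.3] w 0.0421 j [-0.11 -0.07  1.62 -0.    1.59 -0.29]
0.18758640675699292 1.2480343094930144 [0.49085 0.30325]
0.95 ((144.58001708984375, 211.385498046875), (52.8772087097168, 66.7090072631836), 100.34452819824219) [[0.49152907 0.30850892 0.026     ]]
0.49 ((253.0257568359375, 170.7593536376953), (89.07756805419922, 93.092041015625), 51.229835510253906) [[ 0.61130231 -0.01377312  0.026     ]]
dpos [0.2104, 0.0218, -0.0009] turn [0.0043, 0.0062, -1.0719]
```

View pics/s6.png

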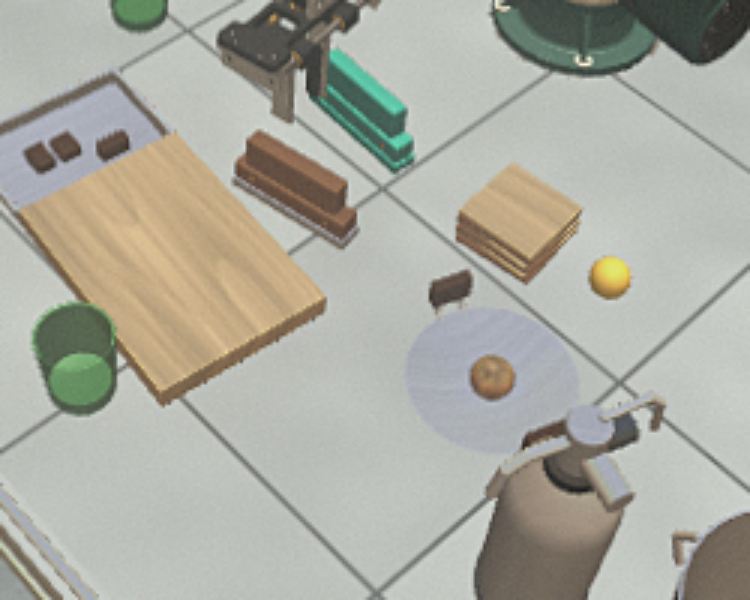

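View pics/t6.png

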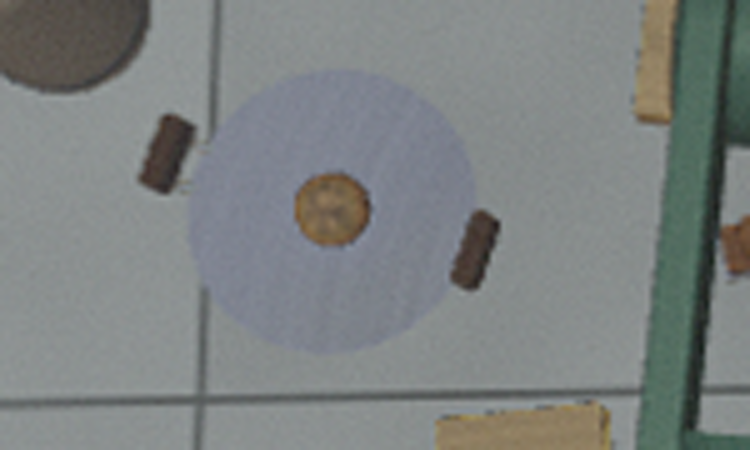

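The scraper stands upright. The dish pose is consistent: the grips are 187.6 mm apart, against 188 expected. The near-board grip is at top px (175,220), and the siphon is clear of the far grip. Moving above that grip.

Emit:
{"fn": "move_arm", "kwargs": {
  "increments": [
    {"delta_pos": [0.21, 0.022, 0], "turn": [0.004, 0.006, -1.072], "jaw": 0.1},
    {"delta_pos": [0.21, 0.022, 0], "turn": [0.004, 0.006, -1.072], "jaw": 0.1},
    {"delta_pos": [0.21, 0.022, 0], "turn": [0.004, 0.006, -1.072], "jaw": 0.1},
    {"delta_pos": [0.21, 0.022, 0], "turn": [0.004, 0.006, -1.072], "jaw": 0.1},
    {"delta_pos": [0.21, 0.022, 0], "turn": [0.004, 0.006, -1.072], "jaw": 0.1}
  ]
}}

```text
time: 11.8
tool_pos: [0.4592, 0.218, 0.1565]
ee_rot: [-3.14, -0.003, 2.509]
wrist_force: [-0.2, -0.8, -0.5]
width: 0.0422
```

```bash
python3 - <<'E'
from h import *
st(); inc(.461,.2143,.16,2.819)
E
```

```text
t 11.8 p [0.4592 0.218  0.1565] rot [-3.1397 -0.0032  2.5095] F [-0.2 -0.8 -0.5] w 0.0422 j [ 0.33  0.01  1.55  0.    1.59 -0.61]
dpos [-0.0036, -0.0019, -0.0035] turn [-0.0013, -0.0035, -0.3095]
```

Emit:
{"fn": "move_arm", "kwargs": {
  "increments": [
    {"delta_pos": [-0.0036, -0.002, -0.0035], "turn": [-0.001, -0.0035, -0.31], "jaw": 0.1},
    {"delta_pos": [-0.0036, -0.002, -0.0035], "turn": [-0.001, -0.0035, -0.31], "jaw": 0.1},
    {"delta_pos": [-0.0036, -0.002, -0.0035], "turn": [-0.001, -0.0035, -0.31], "jaw": 0.1},
    {"delta_pos": [-0.0036, -0.002, -0.0035], "turn": [-0.001, -0.0035, -0.31], "jaw": 0.1}
  ]
}}

```text
time: 12.2
tool_pos: [0.4602, 0.214, 0.1583]
ee_rot: [-3.139, -0.002, 2.817]
wrist_force: [0.4, -0.5, -0.5]
width: 0.0424
```

```bash
cat >> h.py <<'E'
GRIPB=np.array([[a*.007,b*.022,z] for a in(-1,1) for b in(-1,1) for z in(.040,.072)])
def dish_pts(cx,cy,yaw,z=0):
    t=np.linspace(0,2*np.pi,60); rim=np.c_[.085*np.cos(t),.085*np.sin(t),0*t+.028]
    return place(rim,cx,cy,yaw,z), place(GRIPB+[.094,0,0],cx,cy,yaw,z), place(GRIPB-[.094,0,0],cx,cy,yaw,z)
E
python3 - <<'E'
from h import *
st(); inc(.461,.2143,.0375,2.819)
im=snapshot('wrist'); cp=camera_params('wrist')
for k,P in enumerate(dish_pts(.4908,.3032,1.249)):
    for p in proj(P,cp): cv2.circle(im,tuple(int(round(v)) for v in np.clip(p,-999,999)),2,(255,0,0),-1)
cv2.imwrite('pics/w7.png',im[:,:,::-1])
E
```

```text
t 12.2 p [0.4602 0.214  0.1583] rot [-3.1395e+00 -2.4000e-03  2.8170e+00] F [ 0.4 -0.5 -0.5] w 0.0424 j [ 0.32  0.01  1.55 -0.    1.59 -0.92]
dpos [-0.001, 0.0008, 0.1208] turn [-0.0021, -0.0024, -0.002]
```

View pics/w7.png

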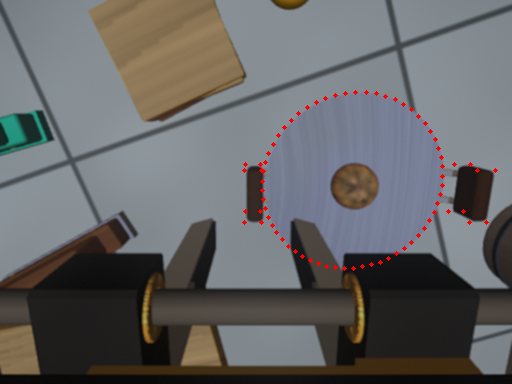

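The overlay matches the wrist picture: near grip at (255,194), far grip at (474,193), ball centred at (355,186). Descending.

Emit:
{"fn": "move_arm", "kwargs": {
  "increments": [
    {"delta_pos": [-0.0005, 0.0005, 0.04], "turn": [-0.002, -0.002, -0.002], "jaw": 0.1},
    {"delta_pos": [-0.001, 0.0008, 0.08], "turn": [-0.002, -0.002, -0.002], "jaw": 0.1},
    {"delta_pos": [-0.001, 0.0008, 0.11], "turn": [-0.002, -0.002, -0.002], "jaw": 0.1},
    {"delta_pos": [-0.001, 0.0008, 0.12], "turn": [-0.002, -0.002, -0.002], "jaw": 0.1},
    {"delta_pos": [-0.001, 0.0008, 0.12], "turn": [-0.002, -0.002, -0.002], "jaw": 0.1}
  ]
}}

```text
time: 12.75
tool_pos: [0.46, 0.2136, 0.0369]
ee_rot: [-3.139, -0.003, 2.817]
wrist_force: [-0.4, 0.2, -0.2]
width: 0.0424
```

```bash
python3 - <<'E'
from h import *
st(); inc(.461,.2143,.0375,2.819)
im=snapshot('scene'); cv2.imwrite('pics/s7.png',cv2.resize(im[150:300,270:420,::-1],None,fx=4,fy=4,interpolation=cv2.INTER_CUBIC))
E
```

```text
t 12.75 p [0.46   0.2136 0.0369] rot [-3.1394e+00 -3.1000e-03  2.8174e+00] F [-0.4  0.2 -0.2] w 0.0424 j [ 0.32  0.09  1.71  0.    1.34 -0.92]
dpos [-0.0007, 0.001, -0.0006] turn [-0.0022, -0.0031, -0.0016]
```

View pics/s7.png

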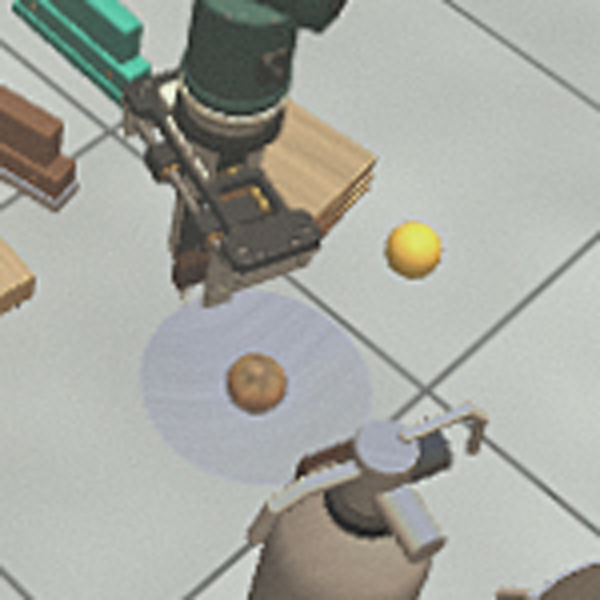

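The finger straddles the grip, and the fingertip clears the ball. Closing in stages.

Emit:
{"fn": "move_arm", "kwargs": {
  "increments": [
    {"delta_pos": [-0.0007, 0.001, 0], "turn": [-0.002, -0.003, 0], "jaw": 0.5},
    {"delta_pos": [-0.0007, 0.001, 0], "turn": [-0.002, -0.003, 0], "jaw": 0.6},
    {"delta_pos": [-0.0007, 0.001, 0], "turn": [-0.002, -0.003, 0], "jaw": 0.7},
    {"delta_pos": [-0.0007, 0.001, 0], "turn": [-0.002, -0.003, 0], "jaw": 1.0},
    {"delta_pos": [-0.0007, 0.001, 0], "turn": [-0.002, -0.003, 0], "jaw": 1.0}
  ]
}}

```text
time: 13.3
tool_pos: [0.463, 0.2148, 0.0399]
ee_rot: [3.139, 0.004, 2.818]
wrist_force: [-0.0, -1.3, 3.9]
width: 0.0137
```

Emit:
{"fn": "move_arm", "kwargs": {
  "increments": [
    {"delta_pos": [0, 0, 0], "turn": [0, 0, 0], "jaw": 1.0},
    {"delta_pos": [0, 0, 0], "turn": [0, 0, 0], "jaw": 1.0},
    {"delta_pos": [0, 0, 0], "turn": [0, 0, 0], "jaw": 1.0}
  ]
}}

```text
time: 13.6
tool_pos: [0.463, 0.2148, 0.0399]
ee_rot: [3.139, 0.004, 2.818]
wrist_force: [-0.6, 1.2, 1.8]
width: 0.014
```

```bash
python3 - <<'E'
from h import *
st(); 
im=snapshot('top'); cv2.imwrite('pics/t8.png',cv2.resize(im[170:260,80:230,::-1],None,fx=5,fy=5,interpolation=cv2.INTER_CUBIC))
E
```

```text
t 13.6 p [0.463  0.2148 0.0399] rot [3.1392 0.0043 2.8177] F [-0.6  1.2  1.8] w 0.014 j [ 0.32  0.09  1.7  -0.    1.34 -0.92]
```

View pics/t8.png

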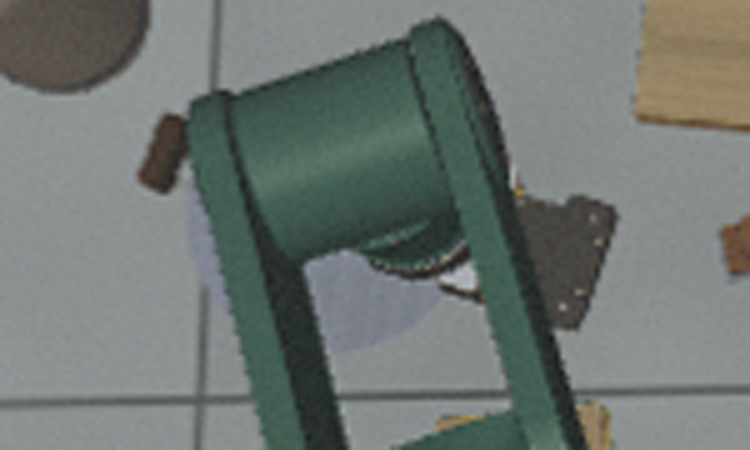

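Gripped at 14 mm and the dish hasn't shifted. Making a small slow lift to check for tilt.

Emit:
{"fn": "move_arm", "kwargs": {
  "increments": [
    {"delta_pos": [0, 0, -0.003], "turn": [0, 0, 0], "jaw": 1.0},
    {"delta_pos": [0, 0, -0.007], "turn": [0, 0, 0], "jaw": 1.0},
    {"delta_pos": [0, 0, -0.012], "turn": [0, 0, 0], "jaw": 1.0},
    {"delta_pos": [0, 0, -0.017], "turn": [0, 0, 0], "jaw": 1.0},
    {"delta_pos": [0, 0, -0.02], "turn": [0, 0, 0], "jaw": 1.0}
  ]
}}

```text
time: 14.15
tool_pos: [0.4631, 0.2149, 0.0605]
ee_rot: [3.139, 0.005, 2.818]
wrist_force: [0.4, 0.3, -2.5]
width: 0.0137
```

```bash
python3 - <<'E'
from h import *
o=st(); print(o['wrist_torque'])
im=snapshot('scene'); cv2.imwrite('pics/s9.png',cv2.resize(im[170:290,290:400,::-1],None,fx=5,fy=5,interpolation=cv2.INTER_CUBIC))
E
```

```text
t 14.15 p [0.4631 0.2149 0.0605] rot [3.1388 0.0048 2.8177] F [ 0.4  0.3 -2.5] w 0.0137 j [ 0.32  0.07  1.68 -0.    1.38 -0.92]
[-0.28702646  0.08859891  0.0159639 ]
```

View pics/s9.png

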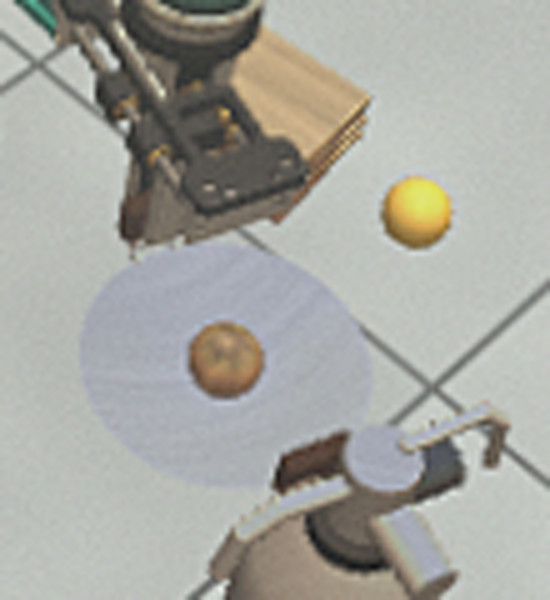

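```bash
cat >> h.py <<'E'
def dish_obs(name='w', phi_off=-np.pi/2, n=None, save=None):
    """fit dish pose rel. to level from wrist image: rim points by network mask contour"""
    o=get_obs(); im=snapshot('wrist'); cp=camera_params('wrist')
    r=regions_of('dish','wrist'); rb=regions_of('ball','wrist')
    return o,im,cp,r,rb
E
python3 - <<'E'
from h import *
import pickle
o,im,cp,r,rb=dish_obs()
pickle.dump((o,im,cp,r,rb),open('d1.pkl','wb'))
print(np.round(o['tool_pos'],4),np.round(o['ee_rot'],4))
for q in r[:2]: print('dish',q['p'],q['at'],q['mask'].sum())
for q in rb[:3]: print('ball',q['p'],q['at'],q['mask'].sum())
phi=o['ee_rot'][2]-np.pi/2
z=o['tool_pos'][2]-.0399
c=o['tool_pos'][:2]+.094*np.array([np.cos(phi),np.sin(phi)])
im2=im.copy()
for P in dish_pts(*c,phi,z):
    for p in proj(P,cp): cv2.circle(im2,tuple(int(round(v)) for v in np.clip(p,-999,999)),1,(255,0,0),-1)
cv2.imwrite('pics/w9.png',cv2.resize(im2[:300,150:,::-1],None,fx=2,fy=2))
E
```

```text
[0.4634 0.215  0.061 ] [3.1382 0.0055 2.8177]
dish 0.94 [407.1, 176.1] 39274
ball 0.63 [413.2, 225.4] 4603
```

View pics/w9.png

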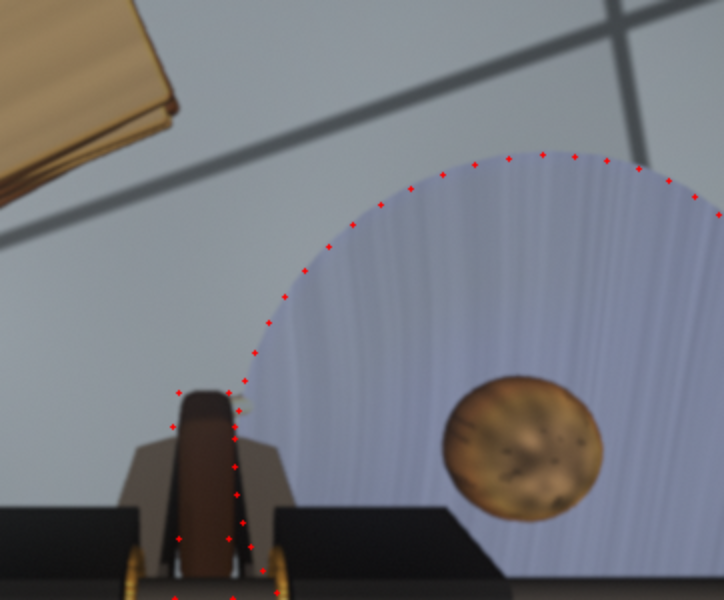

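```bash
cat >> h.py <<'E'
def rim_fit(o,cp,mask,im,z0=.0399,ref_rot=(3.1392,.0043),show=None):
    # contour points from mask refined: keep those near expected rim arc
    phi=o['ee_rot'][2]-np.pi/2
    tp=o['tool_pos']; piv=tp+[0,0,.019]
    t=np.linspace(-np.pi,np.pi,721)
    loc=np.c_[.085*np.cos(t)+.094,.085*np.sin(t),0*t+.028-.0399-.019+.0399-z0]
    Rz=R.from_euler('z',phi)
    def pts(p): # p: dx,dy,dz, tilt about y (pos = far side down), tilt about x
        q=Rz.apply(R.from_euler('xyz',[p[4],p[3],0]).apply(loc)+[p[0],p[1],p[2]])+piv
        return proj(q,cp)
    c=max(cv2.findContours(mask.astype(np.uint8),0,1)[0],key=cv2.contourArea).reshape(-1,2).astype(float)
    c=c[(c[:,0]>3)&(c[:,0]<508)&(c[:,1]>3)&(c[:,1]<250)]
    from scipy.spatial import cKDTree
    d,_=cKDTree(pts(np.zeros(5))).query(c); c=c[d<10]
    def cost(p):
        d,_=cKDTree(pts(p)).query(c); return np.r_[d,np.array(p)/[.003,.003,.003,.06,.06]*3]
    r=least_squares(cost,np.zeros(5),x_scale=[.001,.001,.001,.01,.01],loss='soft_l1',diff_step=1e-4)
    return r.x,np.abs(cost(r.x)[:-5]).mean(),len(c)
E
python3 - <<'E'
from h import *
import pickle
o,im,cp,r,rb=pickle.load(open('d1.pkl','rb'))
print(rim_fit(o,cp,r[0]['mask'],im))
E
```

```text
(array([ 0.00032671,  0.0006147 ,  0.00339466,  0.01600534, -0.00603144]), np.float64(0.8932364617547492), 320)
```

The dish is held with the ball in its middle, and the fitted tilt is about 1°. I'll move it gently away from the siphon while raising it.

Emit:
{"fn": "move_arm", "kwargs": {
  "increments": [
    {"delta_pos": [-0.001, -0.003, -0.004], "turn": [0, 0, 0], "jaw": 1.0},
    {"delta_pos": [-0.0025, -0.0076, -0.01], "turn": [0, 0, 0], "jaw": 1.0},
    {"delta_pos": [-0.0048, -0.0142, -0.018], "turn": [0, 0, 0], "jaw": 1.0},
    {"delta_pos": [-0.0073, -0.0218, -0.027], "turn": [0, 0, 0], "jaw": 1.0},
    {"delta_pos": [-0.0102, -0.0303, -0.036], "turn": [0, 0, 0], "jaw": 1.0}
  ]
}}

```text
time: 14.85
tool_pos: [0.4629, 0.182, 0.0971]
ee_rot: [3.139, 0.005, 2.818]
wrist_force: [0.8, -0.2, -2.6]
width: 0.0139
```

Emit:
{"fn": "move_arm", "kwargs": {
  "increments": [
    {"delta_pos": [-0.003, -0.0085, -0.009], "turn": [0, 0, 0], "jaw": 1.0},
    {"delta_pos": [-0.006, -0.017, -0.018], "turn": [0, 0, 0], "jaw": 1.0},
    {"delta_pos": [-0.0085, -0.025, -0.027], "turn": [0, 0, 0], "jaw": 1.0},
    {"delta_pos": [-0.0105, -0.031, -0.035], "turn": [0, 0, 0], "jaw": 1.0},
    {"delta_pos": [-0.0115, -0.034, -0.04], "turn": [0, 0, 0], "jaw": 1.0}
  ]
}}

```text
time: 15.35
tool_pos: [0.4632, 0.1454, 0.1382]
ee_rot: [3.138, 0.006, 2.817]
wrist_force: [-0.3, 1.0, -2.9]
width: 0.0142
```

```bash
python3 - <<'E'
from h import *
o,im,cp,r,rb=dish_obs(); st(); 
if r: print(rim_fit(o,cp,r[0]['mask'],im))
print([(q['p'],q['at']) for q in rb[:2]]); print(b2w(-.094,0)); 
im=snapshot('scene'); cv2.imwrite('pics/s10.png',cv2.resize(im[100:300,170:420,::-1],None,fx=3,fy=3,interpolation=cv2.INTER_CUBIC))
inc(*b2w(-.094,0),.14,1.475)
E
```

```text
t 15.5 p [0.463  0.1461 0.1374] rot [3.1382 0.0056 2.8173] F [ 0.4 -0.4 -4.4] w 0.0136 j [ 0.19 -0.04  1.63  0.    1.54 -1.06]
(array([ 0.00026565,  0.00055337,  0.00151936, -0.00091111, -0.0091562 ]), np.float64(0.870780499924333), 321)
[(0.57, [411.7, 226.4]), (0.24, [406.1, 180.6])]
(np.float64(0.5354328194414406), np.float64(-0.013989854478315198))
dpos [-0.12, -0.1286, -0.003] turn [0.0055, 0.002, 1.3426]
```

View pics/s10.png

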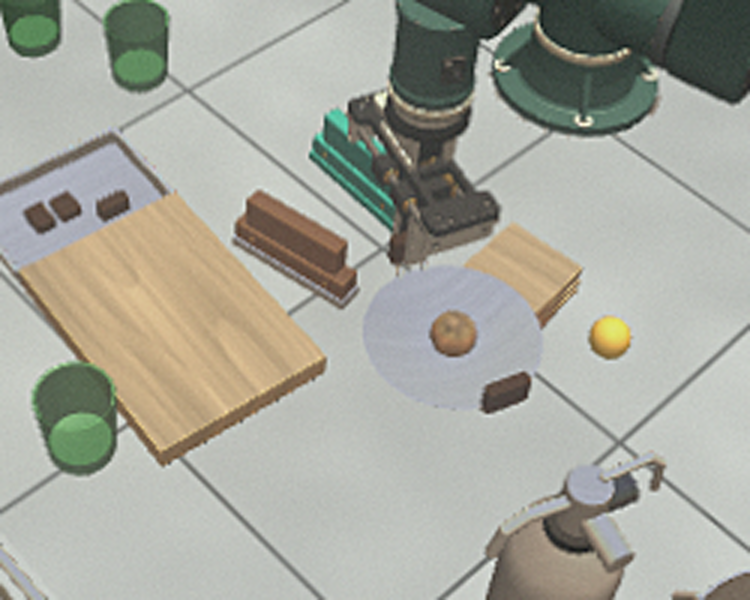

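The dish is level, the ball hasn't moved, and the way to the board is free. Starting the combined quarter turn and carry.

Emit:
{"fn": "move_arm", "kwargs": {
  "increments": [
    {"delta_pos": [-0.0012, -0.0013, 0], "turn": [0, 0, 0.0134], "jaw": 1.0},
    {"delta_pos": [-0.0042, -0.0045, 0], "turn": [0, 0, 0.047], "jaw": 1.0},
    {"delta_pos": [-0.0084, -0.009, 0], "turn": [0, 0, 0.094], "jaw": 1.0},
    {"delta_pos": [-0.0138, -0.0148, 0], "turn": [0, 0, 0.154], "jaw": 1.0},
    {"delta_pos": [-0.0198, -0.0212, 0], "turn": [0, 0, 0.222], "jaw": 1.0}
  ]
}}

```text
time: 16.05
tool_pos: [0.4746, 0.1195, 0.1364]
ee_rot: [3.138, 0.003, 2.592]
wrist_force: [0.4, 0.4, -3.6]
width: 0.0139
```

```bash
cat >> h.py <<'E'
def plan(x,y,z,yaw,fr,rr=(3.1392,.0043)):
    o=st(); R0=R.from_euler('xyz',o['ee_rot']); Rt=R.from_euler('xyz',[rr[0],rr[1],yaw])
    d=R0.inv().apply(np.array([x,y,z])-o['tool_pos']); t=(R0.inv()*Rt).as_rotvec()
    print('total',np.round(d,4),np.round(t,4))
    for f in fr: print(np.round(d*f,4).tolist(),np.round(t*f,4).tolist())
E
python3 - <<'E'
from h import *
plan(*b2w(-.094,0),.14,1.475,[.06,.12,.18,.24,.30])
E
```

```text
t 16.05 p [0.4746 0.1195 0.1364] rot [3.1384 0.0032 2.5921] F [ 0.4  0.4 -3.6] w 0.0139 j [ 0.13 -0.03  1.63  0.    1.54 -0.89]
total [-0.1216 -0.0821 -0.0035] [ 0.0049 -0.0041  1.1171]
[-0.0073, -0.0049, -0.0002] [0.0003, -0.0002, 0.067]
[-0.0146, -0.0099, -0.0004] [0.0006, -0.0005, 0.1341]
[-0.0219, -0.0148, -0.0006] [0.0009, -0.0007, 0.2011]
[-0.0292, -0.0197, -0.0008] [0.0012, -0.001, 0.2681]
[-0.0365, -0.0246, -0.001] [0.0015, -0.0012, 0.3351]
```

Emit:
{"fn": "move_arm", "kwargs": {
  "increments": [
    {"delta_pos": [-0.0073, -0.0049, -0.0004], "turn": [0, 0, 0.067], "jaw": 1.0},
    {"delta_pos": [-0.0146, -0.0099, -0.0008], "turn": [0, 0, 0.134], "jaw": 1.0},
    {"delta_pos": [-0.0219, -0.0148, -0.0012], "turn": [0, 0, 0.201], "jaw": 1.0},
    {"delta_pos": [-0.0292, -0.0197, -0.0016], "turn": [0, 0, 0.268], "jaw": 1.0},
    {"delta_pos": [-0.0365, -0.0246, -0.002], "turn": [0.001, -0.001, 0.335], "jaw": 1.0}
  ]
}}

```text
time: 16.55
tool_pos: [0.4928, 0.0791, 0.1379]
ee_rot: [3.139, 0.002, 2.253]
wrist_force: [-0.5, 0.1, -2.1]
width: 0.0138
```

```bash
python3 - <<'E'
from h import *
plan(*b2w(-.094,0),.14,1.475,[.086,.17,.26,.344,.43])
E
```

```text
t 16.55 p [0.4928 0.0791 0.1379] rot [3.1392e+00 2.4000e-03 2.2531e+00] F [-0.5  0.1 -2.1] w 0.0138 j [ 0.05 -0.01  1.6  -0.    1.54 -0.64]
total [-0.0991 -0.0256 -0.0019] [ 0.0026 -0.0037  0.7781]
[-0.0085, -0.0022, -0.0002] [0.0002, -0.0003, 0.0669]
[-0.0169, -0.0044, -0.0003] [0.0004, -0.0006, 0.1323]
[-0.0258, -0.0067, -0.0005] [0.0007, -0.001, 0.2023]
[-0.0341, -0.0088, -0.0006] [0.0009, -0.0013, 0.2677]
[-0.0426, -0.011, -0.0008] [0.0011, -0.0016, 0.3346]
```

Emit:
{"fn": "move_arm", "kwargs": {
  "increments": [
    {"delta_pos": [-0.0085, -0.0022, 0], "turn": [0, 0, 0.067], "jaw": 1.0},
    {"delta_pos": [-0.0169, -0.0044, 0], "turn": [0, 0, 0.133], "jaw": 1.0},
    {"delta_pos": [-0.0258, -0.0067, 0], "turn": [0, -0.001, 0.202], "jaw": 1.0},
    {"delta_pos": [-0.0341, -0.0088, -0.0005], "turn": [0.001, -0.001, 0.268], "jaw": 1.0},
    {"delta_pos": [-0.0426, -0.011, -0.001], "turn": [0.001, -0.0015, 0.335], "jaw": 1.0}
  ]
}}

```text
time: 17.05
tool_pos: [0.511, 0.0387, 0.1384]
ee_rot: [3.14, 0.002, 1.914]
wrist_force: [0.1, 0.2, -3.2]
width: 0.0137
```

```bash
python3 - <<'E'
from h import *
plan(*b2w(-.094,0),.14,1.475,[.14,.28,.41,.53,.64])
im=snapshot('scene'); cv2.imwrite('pics/s11.png',cv2.resize(im[100:300,150:400,::-1],None,fx=3,fy=3,interpolation=cv2.INTER_CUBIC))
E
```

```text
t 17.05 p [0.511  0.0387 0.1384] rot [3.1405e+00 2.4000e-03 1.9141e+00] F [ 0.1  0.2 -3.2] w 0.0137 j [-0.03  0.03  1.57 -0.    1.55 -0.38]
total [-0.0579  0.0052 -0.0015] [ 2.000e-04 -2.600e-03  4.391e-01]
[-0.0081, 0.0007, -0.0002] [0.0, -0.0004, 0.0615]
[-0.0162, 0.0015, -0.0004] [0.0001, -0.0007, 0.1229]
[-0.0237, 0.0021, -0.0006] [0.0001, -0.0011, 0.18]
[-0.0307, 0.0028, -0.0008] [0.0001, -0.0014, 0.2327]
[-0.037, 0.0033, -0.0009] [0.0001, -0.0017, 0.281]
```

View pics/s11.png

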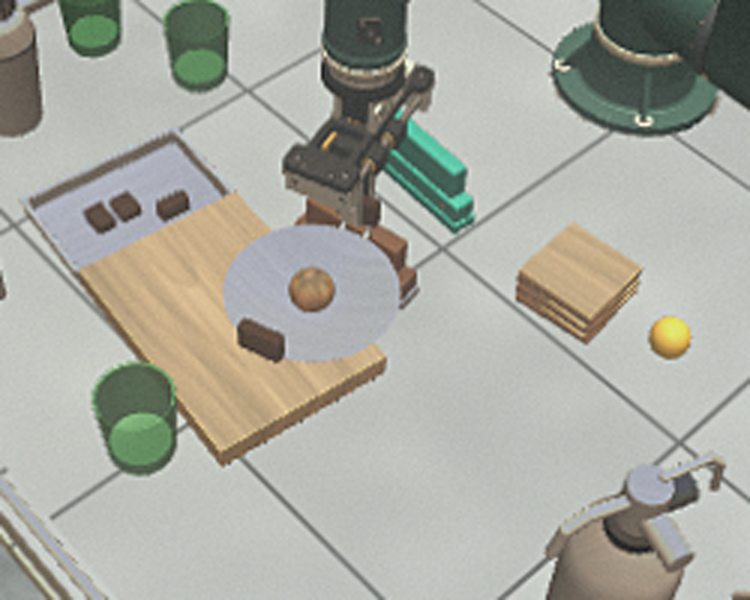

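The ball is still centred and everything is clear. Finishing the turn with a slow-down.

Emit:
{"fn": "move_arm", "kwargs": {
  "increments": [
    {"delta_pos": [-0.0081, 0.0007, 0], "turn": [0, 0, 0.0615], "jaw": 1.0},
    {"delta_pos": [-0.0162, 0.0015, 0], "turn": [0, 0, 0.123], "jaw": 1.0},
    {"delta_pos": [-0.0237, 0.0021, 0], "turn": [0, -0.001, 0.18], "jaw": 1.0},
    {"delta_pos": [-0.0307, 0.0028, -0.0005], "turn": [0, -0.001, 0.233], "jaw": 1.0},
    {"delta_pos": [-0.037, 0.0033, -0.001], "turn": [0, -0.0015, 0.281], "jaw": 1.0}
  ]
}}

```text
time: 17.6
tool_pos: [0.527, 0.0035, 0.1391]
ee_rot: [3.14, 0.005, 1.628]
wrist_force: [-0.1, 0.6, -3.6]
width: 0.0137
```

```bash
python3 - <<'E'
from h import *
plan(*b2w(-.094,0),.14,1.475,[.25,.48,.7,.87,1])
E
```

```text
t 17.6 p [0.527  0.0035 0.1391] rot [3.14   0.0046 1.6282] F [-0.1  0.6 -3.6] w 0.0137 j [-0.1   0.06  1.53 -0.    1.55 -0.16]
total [-0.018   0.0074 -0.0008] [-1.000e-04  0.000e+00  1.532e-01]
[-0.0045, 0.0019, -0.0002] [-0.0, 0.0, 0.0383]
[-0.0086, 0.0036, -0.0004] [-0.0, 0.0, 0.0736]
[-0.0126, 0.0052, -0.0005] [-0.0, 0.0, 0.1073]
[-0.0157, 0.0065, -0.0007] [-0.0001, 0.0, 0.1333]
[-0.018, 0.0074, -0.0008] [-0.0001, 0.0, 0.1532]
```

Emit:
{"fn": "move_arm", "kwargs": {
  "increments": [
    {"delta_pos": [-0.0045, 0.0019, 0], "turn": [0, 0, 0.038], "jaw": 1.0},
    {"delta_pos": [-0.0086, 0.0036, 0], "turn": [0, 0, 0.0736], "jaw": 1.0},
    {"delta_pos": [-0.0126, 0.0052, 0], "turn": [0, 0, 0.107], "jaw": 1.0},
    {"delta_pos": [-0.0157, 0.0065, 0], "turn": [0, 0, 0.133], "jaw": 1.0},
    {"delta_pos": [-0.018, 0.0074, 0], "turn": [0, 0, 0.153], "jaw": 1.0}
  ]
}}

```text
time: 18.1
tool_pos: [0.5355, -0.0142, 0.1391]
ee_rot: [3.139, 0.004, 1.474]
wrist_force: [1.4, -1.0, -2.4]
width: 0.0138
```

```bash
python3 - <<'E'
from h import *
im=snapshot('scene'); cv2.imwrite('pics/s12.png',cv2.resize(im[130:280,150:350,::-1],None,fx=3.9,fy=3.9,interpolation=cv2.INTER_CUBIC))
o,im,cp,r,rb=dish_obs()
print(rim_fit(o,cp,r[0]['mask'],im)); print([(q['p'],q['at']) for q in rb[:2]])
plan(*b2w(-.094,0),.09,1.475,[.1,.25,.45,.65,.85])
t=snapshot('top'); cv2.imwrite('pics/t12.png',cv2.resize(t[90:240,180:380,::-1],None,fx=4,fy=4,interpolation=cv2.INTER_CUBIC))
E
```

```text
(array([-6.94547690e-06,  2.52177404e-03,  1.47651589e-03,  5.52687533e-04,
       -6.32785001e-03]), np.float64(0.8873819486267222), 321)
[(0.72, [411.2, 223.7])]
t 18.3 p [ 0.5354 -0.0139  0.1392] rot [3.1394 0.0042 1.4754] F [ 0.8 -0.7 -3.2] w 0.0136 j [-0.13  0.08  1.51 -0.    1.55 -0.03]
total [ 0.0002 -0.      0.0492] [-0.0002 -0.0001  0.0004]
[0.0, -0.0, 0.0049] [-0.0, -0.0, 0.0]
[0.0, -0.0, 0.0123] [-0.0, -0.0, 0.0001]
[0.0001, -0.0, 0.0222] [-0.0001, -0.0001, 0.0002]
[0.0001, -0.0, 0.032] [-0.0001, -0.0001, 0.0002]
[0.0001, -0.0, 0.0419] [-0.0001, -0.0001, 0.0003]
```

View pics/s12.png

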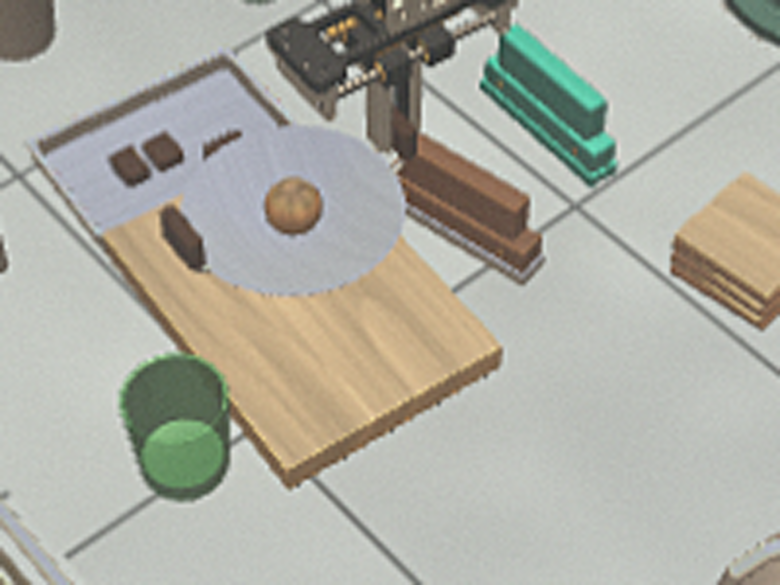

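View pics/t12.png

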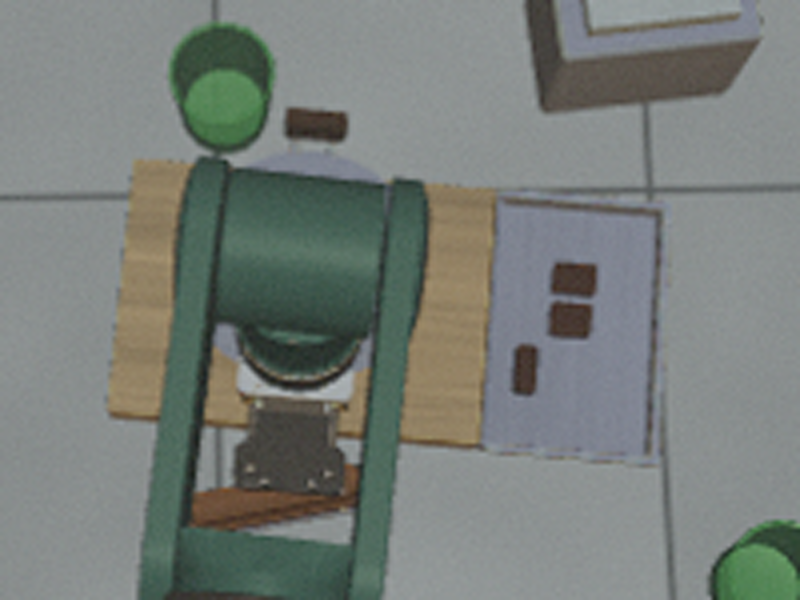

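The free grip points along the board's x at (316,124) in the top crop. All three chips lie in the pan and the ball is centred. Lowering slowly.

Emit:
{"fn": "move_arm", "kwargs": {
  "increments": [
    {"delta_pos": [0, 0, 0.003], "turn": [0, 0, 0], "jaw": 1.0},
    {"delta_pos": [0, 0, 0.009], "turn": [0, 0, 0], "jaw": 1.0},
    {"delta_pos": [0, 0, 0.017], "turn": [0, 0, 0], "jaw": 1.0},
    {"delta_pos": [0, 0, 0.025], "turn": [0, 0, 0], "jaw": 1.0},
    {"delta_pos": [0, 0, 0.032], "turn": [0, 0, 0], "jaw": 1.0}
  ]
}}

```text
time: 18.85
tool_pos: [0.5349, -0.0139, 0.1059]
ee_rot: [3.141, 0.004, 1.476]
wrist_force: [1.0, 0.4, -3.3]
width: 0.0137
```

```bash
python3 - <<'E'
from h import *
plan(*b2w(-.094,0),.088,1.475,[.35,.6,.8,.93,1])
E
```

```text
t 18.85 p [ 0.5349 -0.0139  0.1059] rot [3.1408 0.0041 1.4755] F [ 1.   0.4 -3.3] w 0.0137 j [-0.13  0.09  1.56 -0.    1.48 -0.03]
total [0.0001 0.0005 0.0179] [-0.0016 -0.0002  0.0005]
[0.0, 0.0002, 0.0063] [-0.0006, -0.0001, 0.0002]
[0.0, 0.0003, 0.0108] [-0.0009, -0.0001, 0.0003]
[0.0, 0.0004, 0.0143] [-0.0013, -0.0001, 0.0004]
[0.0001, 0.0005, 0.0167] [-0.0015, -0.0002, 0.0005]
[0.0001, 0.0005, 0.0179] [-0.0016, -0.0002, 0.0005]
```

Emit:
{"fn": "move_arm", "kwargs": {
  "increments": [
    {"delta_pos": [0, 0.0002, 0.006], "turn": [0, 0, 0], "jaw": 1.0},
    {"delta_pos": [0, 0.0003, 0.0108], "turn": [-0.001, 0, 0], "jaw": 1.0},
    {"delta_pos": [0, 0.0004, 0.0143], "turn": [-0.001, 0, 0], "jaw": 1.0},
    {"delta_pos": [0, 0.0005, 0.0167], "turn": [-0.0015, 0, 0], "jaw": 1.0},
    {"delta_pos": [0, 0.0005, 0.018], "turn": [-0.0015, 0, 0], "jaw": 1.0}
  ]
}}

```text
time: 19.35
tool_pos: [0.5355, -0.014, 0.0879]
ee_rot: [3.139, 0.004, 1.476]
wrist_force: [0.8, -0.2, -3.3]
width: 0.0137
```

Emit:
{"fn": "move_arm", "kwargs": {
  "increments": [
    {"delta_pos": [0, 0, 0], "turn": [0, 0, 0], "jaw": 1.0},
    {"delta_pos": [0, 0, 0], "turn": [0, 0, 0], "jaw": 1.0},
    {"delta_pos": [0, 0, 0], "turn": [0, 0, 0], "jaw": 1.0}
  ]
}}

```text
time: 19.65
tool_pos: [0.5357, -0.0141, 0.0882]
ee_rot: [3.138, 0.004, 1.476]
wrist_force: [0.4, 0.0, -3.5]
width: 0.0142
```

```bash
python3 - <<'E'
from h import *
o,im,cp,r,rb=dish_obs(); p,e,n=rim_fit(o,cp,r[0]['mask'],im); print(np.round(p,4),e); print([(q['p'],q['at']) for q in rb[:2]])
o=st(); print('qvel',np.round(o['qvel'],3))
phi=o['ee_rot'][2]-np.pi/2; c=o['tool_pos'][:2]+.094*np.array([np.cos(phi),np.sin(phi)]); z=o['tool_pos'][2]-.0399
print('dish ctr',c,'z',z,'phi',phi)
P=dish_pts(*c,phi,z)
for cam in('scene','top'):
    im=snapshot(cam); cpp=camera_params(cam)
    raw=im.copy()
    big=cv2.resize(im,None,fx=6,fy=6,interpolation=cv2.INTER_CUBIC)
    for Q in P:
        for q in proj(Q,cpp): cv2.circle(big,tuple(int(round(v)) for v in (q+.5)*6),2,(255,0,0),-1)
    u,v=(proj([[*c,z+.03]],cpp)[0]*6).astype(int)
    cv2.imwrite(f'pics/{cam}13.png',big[max(v-290,0):v+290,max(u-390,0):u+390,::-1])
    # far grip dark centroid
    f=proj(P[1],cpp); x0,y0=(f.min(0)-4).astype(int); x1,y1=(f.max(0)+4).astype(int)
    cc=raw[y0:y1,x0:x1].astype(int); w=np.clip(110-cc.max(2),0,None).astype(float); w[w<15]=0
    yy,xx=np.mgrid[y0:y1,x0:x1]; print(cam,'grip px',(xx*w).sum()/w.sum(),(yy*w).sum()/w.sum(),'expected',f.mean(0))
E
```

```text
[ 0.0004  0.0022  0.0022  0.0102 -0.0071] 0.8549583465575336
[]
t 19.8 p [ 0.5356 -0.0141  0.088 ] rot [3.1387 0.0041 1.4755] F [-0.5 -0.5 -3.7] w 0.0142 j [-0.13  0.11  1.59 -0.    1.45 -0.03]
qvel [-0.001  0.002  0.001 -0.    -0.     0.002]
dish ctr [ 0.629185   -0.02301074] z 0.04814488991249261 phi -0.09528072120572717
scene grip px 198.52699662542182 204.0556805399325 expected [197.71787215 202.33471255]
top grip px 258.33255542590433 127.10898483080513 expected [258.9562393  127.02207453]
```

View pics/scene13.png

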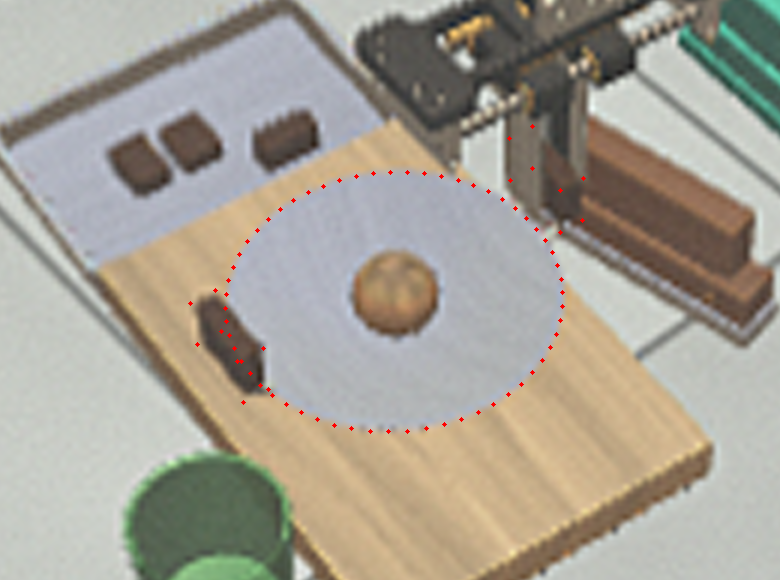

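View pics/top13.png

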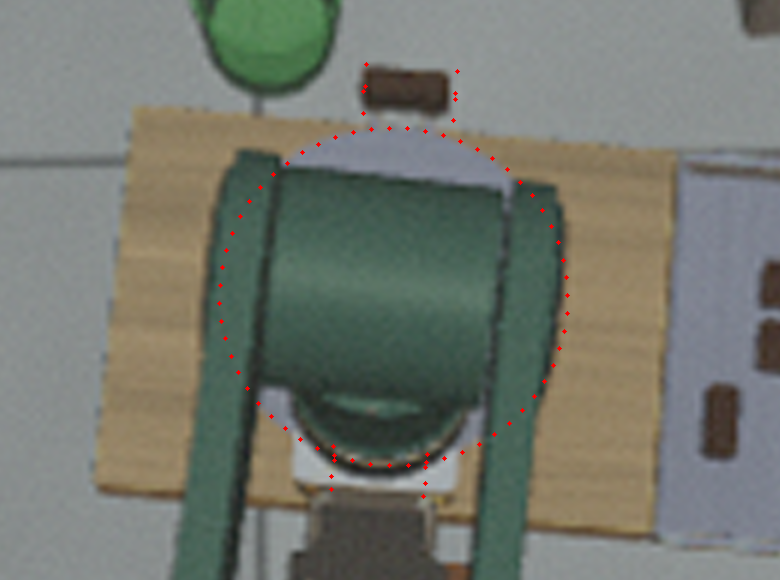

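The dish is level: the rim overlay coincides with the picture. It hovers about 18 mm over the middle of the board, the ball sits within about 1 px of centre, and the arm is at rest. Handing in.

```bash
python3 - <<'E'
from h import *
st(); print(close_job())
E
```

```text
t 19.9 p [ 0.5355 -0.0141  0.088 ] rot [3.1389 0.0041 1.4755] F [ 0.4  0.1 -2.8] w 0.0139 j [-0.13  0.11  1.59 -0.    1.45 -0.03]
the job is handed in; nothing more can be done
None
```

I wiped all three oak chips into the crumb pan and stood the wooden scraper upright again on the counter, close to where it started. I then lifted the dish by the grip nearest the board. In the air I turned it about 77° and handed in, at 19.9 s, still holding it over the board.

**Last checks:**
- **Position:** by the arm's readings, the dish centre is within about 1 mm of the board's middle. Its underside is about 18 mm above the board top.
- **Direction:** I hold the robot-side grip, and the free one points along the board's x axis to within about 1°. The pictures put the free grip about 2 mm off to the side.
- **Level and still:** the fitted tilt was 0.4–0.6° at rest, with about 1° of uncertainty in the fit. Joint speeds were near zero and the grip measured 14 mm.
- **Ball:** it sits in the middle of the dish in the scene picture. The ball detector missed it in the last wrist picture, so that view did not confirm it.
- **Everything else:** I did not go near the glasses, siphon, shaker, coasters or look-alikes, and the pictures I viewed show no sign that any had moved. I did not measure their positions again at the end.

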